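Weigh the travel bits on the dresser scale

ROBOT

A 7-joint arm with a two-finger parallel gripper is mounted at the origin on the work surface. World frame = base frame: x ahead of the robot, y to its left, z up, the work surface at z = 0. Lengths are in mm, angles in rad, forces in N, time in s.
With the tool pointing down it reaches from about 400 to 900 mm from the base axis. Payload 5.5 kg.
Tool frame: the origin (TCP) lies on the mounting face of the last link; the fingertips stand 178 mm ahead of it and the grasp point (between the pads) lies 159 mm ahead of it; y points along the fingers, z is the direction in which the jaws open and shut, and the axes are right-handed (so a half turn about y gives the same grasp; the last joint's range is limited). The gripper opens to 92 mm and grips with 3 to 60 N. Pads are 19 mm wide; open, the fingers measure 130 mm over their backs; the gripper's body (75 mm by 190 mm) begins 47 mm behind the grasp point.
Start: joints at [1.426, 0.501, -0.427, 1.55, 0.221, 1.138, -0.21], TCP at [257.809, -596.683, 404.729] pointing down, gripper open.
Joint ranges: [-2.88, 2.88], [-0.31, 2.03], [-1.54, 1.56], [0.2, 2.42], [-1.41, 4.55], [0.19, 2.02], [-2.57, 2.57]. Speed limits (rad/s): [2.57, 2.57, 3.14, 3.14, 3.14, 3.14, 3.14].

INTERFACE

Orientations are given as [roll, pitch, yaw] about the fixed x, y, z axes, in that order (R = Rz(yaw) Ry(pitch) Rx(roll)).
In Python, from workcell import env gives the robot as it stands.
- The arm moves only by the tool move_arm, never from a script. Its argument "increments" is a list of rows, each a list of 7 numbers: the shift along the tool's x, y, z each as a share of 0.02 m, from -1 to 1, then the turn, a rotation vector about the tool's x, y, z each as a share of 5 degrees, from -1 to 1, then the opening, from 0 (shut) to 1 (fully open). A call has 1 to 5 rows; each row shifts and turns the commanded pose from where the row before left it, along the tool's axes as they then stand; what a row does not reach is not made up. A row lasts 1/8 s, in which the tool goes at most 62.5 mm and 10.7 degrees, less where a joint would pass 70% of its speed; a pose out of reach is approached as far as the arm can. A call with a number of a shift or a turn outside -1 to 1 is refused whole. A call with a gripper value outside its range is refused whole. The fingers move at their own pace and stop on an object; the grip force is fixed at half the most. Time passes only in rows, so rows that do not move let the fingers close. It gives the time, the measured TCP pose, the force and the opening at its end, in the units of the state.
- env.get_state(): the state, without advancing time (a new reading comes with each control period).
- env.read_camera(name): name is "scene" or "top" or "wrist"; returns the picture (400x640x3 uint8, red, green, blue); there is no depth.
- env.get_calibration(name): a dict with "intrinsics" (3x3 intrinsics, pixels), "dist" ([k1, k2, p1, p2, k3] as OpenCV has them; the pictures are not rectified), "T" (4x4, takes a point from camera to world coordinates); the wrist camera has in their place "T_tool_cam" (4x4, takes a point from camera to tool coordinates, whose origin is the TCP and whose axes are the tool frame's). Camera axes: x right, y down, z forward; pixel columns grow to the right and rows downward; lengths in mm; the calibration is good to about 2 mm. A picture is of the moment at which its call begins: read the wrist's pose just before it. get_calibration takes no time and is no camera call.
- env.finish_job(): hands the job in, once; it reports no verdict.
Trained networks look in the newest picture that a camera, given by its name, has taken for a name from the list of things; names that differ only in an ending like _2 or _b are one class to them, and where a whole thing is asked for, a point or a joint stands for the part that bears it (a point fixed in the world has none). Each returns a list of dicts, best first, with "conf" (0 to 1); they miss things now and then, are a little off and sometimes report something else, mostly with a low value. They report only what shows in the picture. A call takes as long as a camera call.
- env.trace(camera, target): "region" (400x640 bool, what is visible of it).
- env.tip_of(camera, target): "location" ([x, y, z] in mm, in world coordinates, good to about 4 mm: a listed point, or the origin of a listed thing).
The state is a dict: "t": time; "qpos": joint angles; "qd": joint speeds; "tau": joint torques, N m; "position": TCP position; "ee_rot": TCP orientation; "wrist_force": force on the tool from outside, world axes, zero at the start; "moment": the same for the moment, N m; "gripper_width": finger opening in mm.
Only numpy, scipy, OpenCV 4.12 (cv2) and the standard library are available. Lean on these libraries where they do the work, as an engineer would, in place of code of your own. Each camera call takes 0.05 s, during which the arm holds its last target. There are 200 camera calls.

TASK

Seat the white tray fully home over the two pegs of the scale and let go of it, then with the tray empty press the blue tare key firmly with closed fingertips. Put every one of the shoe-cream jar, red tin, cufflink case and cedar block that is there into the tray and, with all of them in and let go, press the green store key. Then move them all out onto the blue packing mat, side by side, leave the empty tray seated on the scale, press the keys no harder than they need and leave everything else where it stands.

Things in the scene. Friction and masses are not known exactly. Their poses are not given: they have to be found in the camera images.
- scale: grey weighing scale, fixed, 290 (x) x 250 (y) x 35 mm high; origin under its centre. Key panel at its -x side (nearest the robot), x -145 to -25 mm: display in the middle, blue key at +y, green key at -y. Over the rest a dark deck 150 x 220 mm, its top 41 mm up, with two orange locating pegs.
- seat (a point): centre of the deck's top face, 55 mm to the scale's +x from its origin, axes as the scale's. The two pegs stand at y +85 and -85 mm from it: 14 mm thick, 12 mm high, tapered to 8 mm at the top.
- tare_key: blue membrane tare key, 40 x 40 mm; origin at the centre of its top face, 38 mm above the table (3 mm proud of the panel), at x -100, y +75 mm from the scale's origin. Yields about 2 mm (3 N per mm), then is hard. Registers when the closed fingertips press straight down with more than 5 N for 0.3 s; over 35 N harms it.
- store_key: green membrane store key, same size, height and feel as the tare key, at x -100, y -75 mm from the scale's origin; origin at the centre of its top face; registers above 5 N for 0.3 s, harmed above 35 N.
- tray: loose white tray, 150 (x) x 250 (y) mm, 0.3 kg; origin under its centre; starts on the mat. Floor 14 mm thick; lip 8 mm high, 5 mm thick. Square 18 mm holes through the floor at y +85 and -85 mm fit the scale's pegs, either way round; seated, its underside lies on the deck. Orange grip fin along x over the middle: 50 mm long, 12 mm thick, top 69 mm above the underside.
- mat: packing mat fixed to the dresser top, blue with a cork edge, 200 (x) x 270 (y) x 4 mm; origin under its centre.
- jar: amber jar of shoe cream with a black lid, round, 52 mm wide (lid 55 mm), 62 mm tall; origin under its centre. May be absent.
- tin: red tin with a brass band, round, 60 mm wide, 60 mm tall; origin under its centre. May be absent.
- case: dark wooden cufflink case with a brass seam, 66 (x) x 50 (y) x 58 mm tall; origin under its centre. May be absent.
- cedar: pale cedar moth block with six dark holes in its top, 64 (x) x 46 (y) x 54 mm tall; origin under its centre. May be absent.
- perfume: green glass perfume bottle, 48 mm wide, 100 mm tall; a bystander, to be left alone; origin under its centre
- shoe_brush: brush with a handle, 180 mm long; a bystander, to be left alone; origin under its centre (for the brush: under its middle, handle to -x)
- ring_dish: blue ceramic dish, 100 mm wide, 30 mm tall; a bystander, to be left alone; origin under its centre
- polish: yellow can, 56 mm wide, 85 mm tall; a bystander, to be left alone; origin under its centre

How it is judged (in metres and radians):
On the way, in this order (a step that is already met when the one before it is completed fails the run):
1. the tray sits home on the scale's pegs, let go (horizontal distance between tray and seat below 0.006 m and z of tray in the frame of seat between -0.005 and 0.005 m and angle between the x axis of tray and the x axis of seat, either way round below 0.08 rad and contact force between the fingers and tray below 0.1 N), for 0.3 s.
2. the tare key is pressed with more than 5 N with the empty tray seated and let go (all of step 1 and contact force between tray and jar below 0.1 N and contact force between tray and tin below 0.1 N and contact force between tray and case below 0.1 N and contact force between tray and cedar below 0.1 N and contact force between the fingers and tare_key above 5 N), for 0.2 s.
3. all the items that are there stand in the seated tray, let go (horizontal distance between tray and seat below 0.006 m and z of tray in the frame of seat between -0.005 and 0.005 m and angle between the x axis of tray and the x axis of seat, either way round below 0.08 rad and x of jar in the frame of tray between -0.075 and 0.075 m and y of jar in the frame of tray between -0.125 and 0.125 m and z of jar in the frame of tray between 0.005 and 0.06 m and contact force between the fingers and jar below 0.1 N and x of tin in the frame of tray between -0.075 and 0.075 m and y of tin in the frame of tray between -0.125 and 0.125 m and z of tin in the frame of tray between 0.005 and 0.06 m and contact force between the fingers and tin below 0.1 N and x of case in the frame of tray between -0.075 and 0.075 m and y of case in the frame of tray between -0.125 and 0.125 m and z of case in the frame of tray between 0.005 and 0.06 m and contact force between the fingers and case below 0.1 N and x of cedar in the frame of tray between -0.075 and 0.075 m and y of cedar in the frame of tray between -0.125 and 0.125 m and z of cedar in the frame of tray between 0.005 and 0.06 m and contact force between the fingers and cedar below 0.1 N), for 0.3 s.
4. the store key is pressed with more than 5 N with all the items in the seated tray and let go (all of step 3 and contact force between the fingers and tray below 0.1 N and contact force between the fingers and store_key above 5 N), for 0.2 s.
At the end, for the whole second after the job is handed in: every item that is there rests on the mat, let go (its centre over the mat, not stacked on another), and the empty tray sits home on the scale (within 6 mm and 0.08 rad of the deck's centre and direction, less than 5 mm up) (all of step 1 and x of jar in the frame of mat between -0.1 and 0.1 m and y of jar in the frame of mat between -0.135 and 0.135 m and z of jar in the frame of mat between -0.005 and 0.05 m and contact force between each of the fingers, tray and jar below 0.1 N and linear speed of each of jar, tin, case, cedar below 0.02 m/s and x of tin in the frame of mat between -0.1 and 0.1 m and y of tin in the frame of mat between -0.135 and 0.135 m and z of tin in the frame of mat between -0.005 and 0.05 m and contact force between each of the fingers, tray and tin below 0.1 N and x of case in the frame of mat between -0.1 and 0.1 m and y of case in the frame of mat between -0.135 and 0.135 m and z of case in the frame of mat between -0.005 and 0.05 m and contact force between each of the fingers, tray and case below 0.1 N and x of cedar in the frame of mat between -0.1 and 0.1 m and y of cedar in the frame of mat between -0.135 and 0.135 m and z of cedar in the frame of mat between -0.005 and 0.05 m and contact force between each of the fingers, tray and cedar below 0.1 N); the robot touches nothing.
It fails at once if a key is pressed with more than 35 N (contact force between anything else and tare_key above 35 N or contact force between anything else and store_key above 35 N).
It fails at once if a bystander is moved more than 50 mm (distance of any of perfume, shoe_brush, ring_dish, polish from where it was at the start of the episode above 0.05 m).
Of jar, tin, case, cedar only 2 to 3 are there at a start; the rules pass over those that are not, and their reading is None.
At some moment in a run one of jar, tin, case, cedar may be knocked a few centimetres aside while the robot is not near it.
Once in a run the grip may slacken for a moment while it holds something.
It also fails if it takes over 210 s, if anything falls off the work surface, if the arm or the gripper's body presses on something with over 40 N, if the wrist force passes 120 N, or if a joint passes its speed limit or range.

## Working session

There is one attempt and no reset: what is moved stays moved. The work goes in short steps, Python scripts to look and compute and a tool call to move; the robot and the scene stay as the last step left them, time stands still between calls to the robot, and variables do not carry over. Pictures are saved under pics/ and viewed, about 12 in all and at most 16, crops included, and the job is handed in when it is done.

Besides the shell and the picture viewer there is one more tool, called after ">>>" as name([rows], argument=value, ...), one row to a line, values as JSON. move_arm: Moves the arm, as the interface text tells. Its arguments: {"type":"object","properties":{"increments":{"type":"array"}},"required":["increments"]}

```bash
mkdir -p pics; ls; cat > h.py <<'E'
from workcell import env
import numpy as np, cv2
from scipy.spatial.transform import Rotation as R
def st():
    s=env.get_state(); print('t',round(s['t'],2),'pos',np.round(s['position'],1),'rpy',np.round(s['ee_rot'],3),'F',np.round(s['wrist_force'],1),'w',round(s['gripper_width'],1)); return s
def save(cam,name):
    im=env.read_camera(cam); cv2.imwrite(f'pics/{name}.png',im[:,:,::-1]); return im
def find(cam,names):
    for n in names:
        r=env.tip_of(cam,n); print(cam,n,[(round(d['conf'],2),np.round(d['location']).tolist()) for d in r[:3]])
E
python3 - <<'E'
from h import *
s=st(); print(np.round(R.from_euler('xyz',s['ee_rot']).as_matrix(),3))
a=save('top','top0'); b=save('scene','sc0')
cv2.imwrite('pics/two.png',np.hstack([cv2.resize(a,(640,400))]) [:,:,::-1])
find('top',['scale','seat','tare_key','store_key','tray','mat','jar','tin','case','cedar','perfume','shoe_brush','ring_dish','polish'])
find('scene',['seat','tray','mat','jar','tin','case','cedar'])
for c in('top','scene'): print(np.round(env.get_calibration(c)['T'],2).tolist())
print(env.get_calibration('wrist'))
E
```

```text
pics
t 0.0 pos [ 257.6 -596.4  403.7] rpy [-1.573  0.    -2.734] F [ 0.5 -0.4  0.2] w 91.7
[[-0.918 -0.001  0.397]
 [-0.397  0.002 -0.918]
 [-0.    -1.    -0.002]]
top scale [(0.61, [570.0, -5.0, 4.0])]
top seat [(0.83, [622.0, -6.0, 41.0])]
top tare_key [(0.73, [475.0, 74.0, 35.0])]
top store_key [(0.68, [466.0, -71.0, 37.0])]
top tray [(0.84, [474.0, 369.0, 7.0])]
top mat []
top jar [(0.83, [589.0, -399.0, -4.0]), (0.35, [345.0, -206.0, 2.0])]
top tin []
top case []
top cedar [(0.95, [448.0, -402.0, 1.0])]
top perfume [(0.86, [745.0, -257.0, -2.0])]
top shoe_brush [(0.62, [343.0, -204.0, 2.0]), (0.62, [588.0, -401.0, -3.0])]
top ring_dish [(0.86, [754.0, 224.0, -1.0])]
top polish []
scene seat [(0.69, [624.0, -7.0, 36.0])]
scene tray [(0.2, [345.0, -201.0, -3.0])]
scene mat []
scene jar [(0.93, [586.0, -400.0, 2.0]), (0.18, [340.0, -200.0, -4.0])]
scene tin []
scene case []
scene cedar [(0.75, [451.0, -405.0, -1.0])]
[[0.02, -0.99, 0.15, 401.17], [-1.0, -0.02, 0.01, -29.68], [-0.01, -0.15, -0.99, 1044.09], [0.0, 0.0, 0.0, 1.0]]
[[0.83, 0.4, -0.39, 875.83], [0.56, -0.58, 0.6, -553.65], [0.02, -0.71, -0.7, 687.42], [0.0, 0.0, 0.0, 1.0]]
{'intrinsics': array([[308.80226516,   0.        , 317.9491525 ],
       [  0.        , 308.80226516, 202.11945154],
       [  0.        ,   0.        ,   1.        ]]), 'dist': array([0.00318351, 0.        , 0.        , 0.        , 0.        ]), 'T_tool_cam': array([[-8.01221559e-05,  9.62354295e-01,  2.71798093e-01,
        -7.27952921e+01],
       [-4.11613959e-04, -2.71798103e-01,  9.62354208e-01,
         1.97152097e+01],
       [ 9.99999912e-01, -3.47699953e-05,  4.17895511e-04,
        -6.83151237e-01],
       [ 0.00000000e+00,  0.00000000e+00,  0.00000000e+00,
         1.00000000e+00]])}
```

View pics/top0.png

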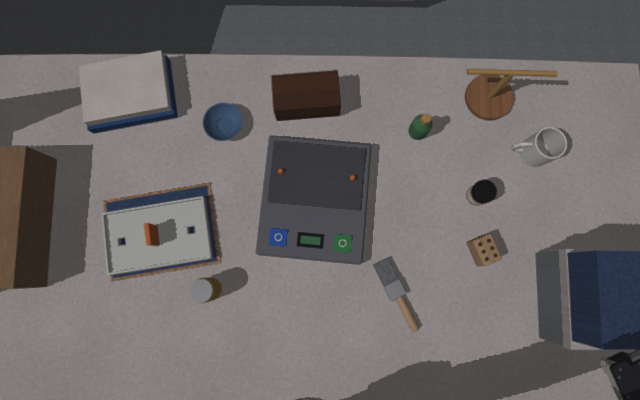

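View pics/sc0.png

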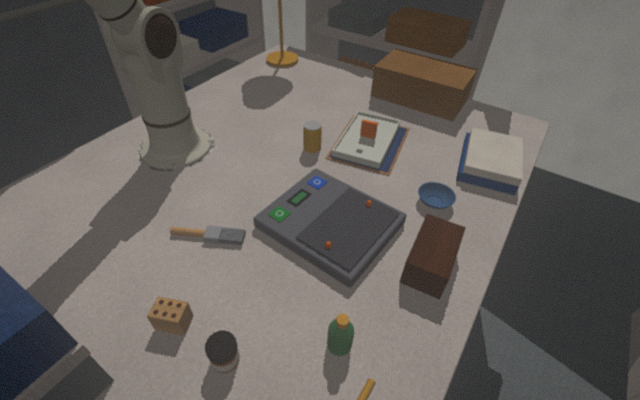

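```bash
cat >> h.py <<'E'
def px2w(cam,uv,z,pose=None):
    c=env.get_calibration(cam); uv=np.array(uv,float).reshape(-1,1,2)
    n=cv2.undistortPoints(uv,c['intrinsics'],np.array(c['dist'])).reshape(-1,2)
    if cam=='wrist':
        s=pose; T=np.eye(4); T[:3,:3]=R.from_euler('xyz',s['ee_rot']).as_matrix(); T[:3,3]=s['position']; T=T@c['T_tool_cam']
    else: T=c['T']
    d=np.c_[n,np.ones(len(n))]@T[:3,:3].T; o=T[:3,3]
    return o+d*((z-o[2])/d[:,2])[:,None]
def orange(im,amin=6):
    h=cv2.cvtColor(im,cv2.COLOR_RGB2HSV); m=cv2.inRange(h,(4,150,110),(16,255,255))
    n,l,s,c=cv2.connectedComponentsWithStats(m); return [(s[i,4],c[i],s[i,:4]) for i in range(1,n) if s[i,4]>=amin]
def region(cam,n):
    r=env.trace(cam,n); return (r[0]['region'].astype(np.uint8),r[0]['conf']) if r else (None,0)
E
python3 - <<'E'
from h import *
im=env.read_camera('top')
for a,c,b in orange(im): print('orange',a,np.round(c,1),b,'z53',np.round(px2w('top',c,49)[0],1),'z73',np.round(px2w('top',c,60)[0],1))
for n,z in [('tray',24),('scale',38),('mat',4),('tare_key',38),('store_key',38),('cedar',54),('jar',62),('tin',60),('case',58),('polish',85)]:
    m,c=region('top',n)
    if m is None: print(n,None); continue
    P=cv2.findNonZero(m).reshape(-1,2).astype(float); 
    W=px2w('top',P,z)[:,:2].astype(np.float32); r=cv2.minAreaRect(W); print(n,round(c,2),len(P),P.mean(0).round(1),'rect',np.round(r[0],1),np.round(r[1],1),round(r[2],1))
g=cv2.cvtColor(im,cv2.COLOR_RGB2GRAY)
cr=im[170:310,90:390]; cv2.imwrite('pics/crop1.png',cv2.resize(cr,(800,373),interpolation=cv2.INTER_CUBIC)[:,:,::-1])
E
```

```text
orange 17 [279.6 170.9] [278 169   4   5] z53 [628.2  77.3  49. ] z73 [625.7  76.1  60. ]
orange 20 [351.7 177. ] [350 175   5   5] z53 [616.6 -92.3  49. ] z73 [614.2 -91.6  60. ]
orange 78 [147.2 233.4] [145 224   6  20] z53 [474.3 381.   49. ] z73 [473.5 376.5  60. ]
tray 0.83 6605 [156.3 235.4] rect [472.7 370.5] [155.6 255.2] 11.1
scale 0.98 12847 [314.1 200.1] rect [565.8  -4.9] [252.2 291.7] 85.9
mat 0.87 2590 [169.3 223.1] rect [483.7 366.8] [202.1 270.4] 11.0
tare_key 0.85 320 [278.1 237. ] rect [473.5  76.7] [41.9 42. ] 1.2
store_key 0.75 321 [342.  243.1] rect [462.2 -71.9] [40.6 42.8] 85.4
cedar 0.84 791 [482.7 249.9] rect [ 450.8 -391.7] [68.8 67.6] 22.3
jar 0.94 606 [481.4 192.3] rect [ 584.  -391.3] [53.3 73.5] 27.1
tin 0.55 295 [277.9 236.9] rect [472.   74.6] [39.  39.3] 86.0
case None
polish 0.64 613 [204.4 289.6] rect [350.6 230.4] [52.  66.3] 2.9
```

View pics/crop1.png

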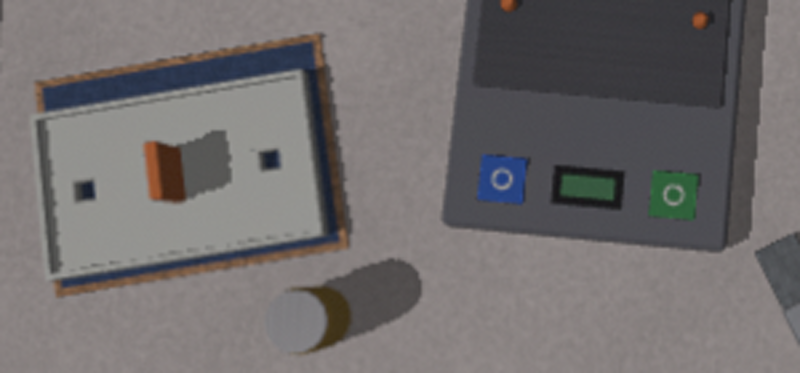

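>>> move_arm([
  [-1, 0, -1, 0, 0, 0, 1],
  [-1, 0, -1, 0, 0, 0, 1],
  [-1, 0, -1, 0, 0, 0, 1],
  [-1, 0, -1, 0, 0, 0, 1],
  [-1, 0, -1, 0, 0, 0, 1],
])

```text
t: 2.33
position: [310.3, -464.3, 404.9]
ee_rot: [-1.571, 0.0, -2.734]
wrist_force: [0.1, 0.8, 0.7]
gripper_width: 92.0
```

>>> move_arm([
  [-1, 0, -1, 0, 0, 0, 1],
  [-1, 0, -1, 0, 0, 0, 1],
  [-1, 0, -1, 0, 0, 0, 1],
  [-1, 0, -1, 0, 0, 0, 1],
  [-1, 0, -1, 0, 0, 0, 1],
])

```text
t: 2.95
position: [362.4, -332.8, 405.0]
ee_rot: [-1.57, 0.0, -2.734]
wrist_force: [0.0, 0.2, 0.5]
gripper_width: 91.7
```

>>> move_arm([
  [-1, 0, -1, 0, 0, 0, 1],
  [-1, 0, -1, 0, 0, 0, 1],
  [-1, 0, -1, 0, 0, 0, 1],
  [-1, 0, -1, 0, 0, 0, 1],
  [-1, 0, -1, 0, 0, 0, 1],
])

```text
t: 3.58
position: [414.5, -201.4, 405.0]
ee_rot: [-1.57, 0.0, -2.734]
wrist_force: [-0.2, -0.5, -0.1]
gripper_width: 91.7
```

>>> move_arm([
  [-1, 0, -1, 0, 0, 0, 1],
  [-1, 0, -1, 0, 0, 0, 1],
  [-1, 0, -1, 0, 0, 0, 1],
  [-1, 0, -1, 0, 0, 0, 1],
  [-1, 0, -1, 0, 0, 0, 1],
])

```text
t: 4.2
position: [466.6, -69.9, 405.0]
ee_rot: [-1.57, 0.0, -2.734]
wrist_force: [0.3, 1.3, -0.2]
gripper_width: 92.2
```

>>> move_arm([
  [-1, 0, -1, 0, 0, 0, 1],
  [-1, 0, -1, 0, 0, 0, 1],
  [-1, 0, -1, 0, 0, 0, 1],
  [-1, 0, -1, 0, 0, 0, 1],
  [-1, 0, -1, 0, 0, 0, 1],
])

```text
t: 4.82
position: [518.8, 61.4, 404.9]
ee_rot: [-1.57, 0.0, -2.734]
wrist_force: [-0.2, -1.0, -0.7]
gripper_width: 92.0
```

>>> move_arm([
  [-1, 0, -1, 0, 0, 0, 1],
  [-1, 0, -1, 0, 0, 0, 1],
  [-1, 0, -1, 0, 0, 0, 1],
  [-1, 0, -1, 0, 0, 0, 1],
  [0, 0, -1, 0, 0.5, 0, 1],
])

```text
t: 5.45
position: [553.0, 185.3, 404.7]
ee_rot: [-1.572, 0.001, -2.778]
wrist_force: [-0.1, -0.5, -0.6]
gripper_width: 91.6
```

>>> move_arm([
  [0, 0, -1, 0, 0.5, 0, 1],
  [0, 0, -1, 0, 0.5, 0, 1],
  [0, 0, -1, 0, 0.5, 0, 1],
  [0, 0, -1, 0, 0.5, 0, 1],
  [0, 0, -1, 0, 0, 0, 1],
])

```text
t: 6.08
position: [524.8, 280.9, 404.9]
ee_rot: [-1.571, 0.0, -2.952]
wrist_force: [0.3, -0.4, 0.5]
gripper_width: 91.7
```

```bash
cat >> h.py <<'E'
def plan(pos,yaw):
    s=env.get_state(); M=R.from_euler('xyz',s['ee_rot']); T=R.from_euler('xyz',[-np.pi/2,0,yaw])
    print('from',np.round(s['position'],1),np.round(s['ee_rot'],3),'shift units',np.round(M.inv().apply(np.array(pos)-s['position'])/20,2),'turn units',np.round(np.degrees((M.inv()*T).as_rotvec())/5,2),'F',np.round(s['wrist_force'],1),'w',round(s['gripper_width'],1))
E
python3 - <<'E'
from h import *
s=st(); im=save('wrist','w1')
for a,c,b in orange(im,30): print(a,c.round(1),b)
find('wrist',['tray','mat'])
E
```

```text
t 6.08 pos [524.8 280.9 404.9] rpy [-1.571  0.    -2.952] F [ 0.3 -0.4  0.5] w 91.7
40 [530.2 123.8] [527 120   7   8]
391 [225.3 215.1] [219 196  13  40]
wrist tray [(0.6, [470.0, 375.0, 4.0])]
wrist mat []
```

View pics/w1.png

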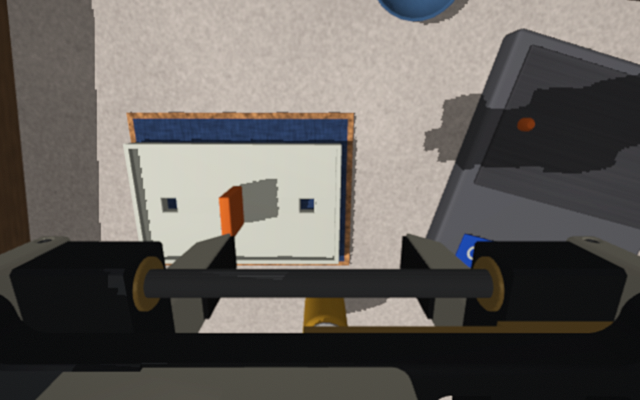

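```bash
python3 - <<'E'
from h import *
s=st(); im=env.read_camera('wrist')
H=[]
for x,y in[(169,205),(307,205)]:
    p=im[y-14:y+15,x-16:x+17].astype(int); m=(p.sum(2)<330).astype(np.uint8)
    n,l,q,c=cv2.connectedComponentsWithStats(m); k=1+np.argmax(q[1:,4]); cc=c[k]+[x-16,y-14]; print(q[k],cc); 
    b=q[k]; H.append([b[0]+b[2]/2-.5+x-16, b[1]+b[3]/2-.5+y-14])
W=px2w('wrist',H,18,s); print(W.round(1),W.mean(0).round(1),np.linalg.norm(W[0]-W[1]))
d=W[0]-W[1]; yaw=np.arctan2(-d[0],d[1]); print('yaw',yaw)
print('fin top',px2w('wrist',[[236,188],[220,198]],73,s).round(1))
peg=px2w('wrist',[[527,124]],51,s); print('peg',peg.round(1))
c=W.mean(0); plan([c[0],c[1],404],-np.pi+yaw)
E
```

```text
t 6.22 pos [524.4 281.4 404.8] rpy [-1.571  0.    -2.949] F [ 0.1  0.1 -0.2] w 91.8
[  9   7  16  13 186] [169.72580645 203.96774194]
[  9   7  15  14 179] [306.86592179 204.59776536]
[[456.3 455.8  18. ]
 [488.3 288.8  18. ]] [472.3 372.3  18. ] 170.00131923307305
yaw 0.18922120647313875
fin top [[507.8 365.4  73. ]
 [493.9 380.5  73. ]]
peg [[628.5  79.2  51. ]]
from [525.  280.2 404.7] [-1.57 -0.   -2.95] shift units [ 1.71  0.03 -5.02] turn units [-0.    0.02  0.  ] F [-0.3  0.2 -0.1] w 91.6
```

>>> move_arm([
  [0.34, 0, -1, 0, 0, 0, 1],
  [0.34, 0, -1, 0, 0, 0, 1],
  [0.34, 0, -1, 0, 0, 0, 1],
  [0.34, 0, -1, 0, 0, 0, 1],
  [0.34, 0, -1, 0, 0, 0, 1],
])

```text
t: 6.9
position: [471.7, 373.5, 404.8]
ee_rot: [-1.571, 0.0, -2.951]
wrist_force: [0.4, -0.6, -0.9]
gripper_width: 91.4
```

>>> move_arm([
  [0, 1, 0, 0, 0, 0, 1],
  [0, 1, 0, 0, 0, 0, 1],
  [0, 1, 0, 0, 0, 0, 1],
  [0, 1, 0, 0, 0, 0, 1],
  [0, 1, 0, 0, 0, 0, 1],
])

```text
t: 7.52
position: [473.0, 371.4, 303.0]
ee_rot: [-1.57, -0.001, -2.953]
wrist_force: [0.0, -0.2, -0.3]
gripper_width: 92.0
```

>>> move_arm([
  [0, 1, 0, 0, 0, 0, 0.5],
  [0, 1, 0, 0, 0, 0, 0.5],
  [0, 1, 0, 0, 0, 0, 0.5],
  [0, 1, 0, 0, 0, 0, 0.5],
  [0, 0.65, 0, 0, 0, 0, 0.5],
])

```text
t: 8.15
position: [472.5, 371.8, 210.2]
ee_rot: [-1.57, -0.001, -2.952]
wrist_force: [-0.0, -0.8, -0.1]
gripper_width: 47.8
```

>>> move_arm([
  [0, 0, 0, 0, 0, 0, 0],
  [0, 0, 0, 0, 0, 0, 0],
  [0, 0, 0, 0, 0, 0, 0],
  [0, 0, 0, 0, 0, 0, 0],
  [0, 0, 0, 0, 0, 0, 0],
])

```text
t: 8.78
position: [473.1, 372.0, 212.4]
ee_rot: [-1.571, 0.001, -2.952]
wrist_force: [-0.7, -0.9, 4.9]
gripper_width: 12.0
```

>>> move_arm([
  [0, 0, 0, 0, 0, 0, 0],
  [0, -0.5, 0, 0, 0, 0, 0],
  [0, -1, 0, 0, 0, 0, 0],
  [0, -1, 0, 0, 0, 0, 0],
  [0, -1, 0, 0, 0, 0, 0],
])

```text
t: 9.4
position: [472.8, 372.1, 283.7]
ee_rot: [-1.571, 0.001, -2.952]
wrist_force: [0.3, -0.5, -3.2]
gripper_width: 11.7
```

>>> move_arm([
  [0, -1, 0.5, 0, 0, 0, 0],
  [0.2, -0.5, 0.8, 0, 0, 0, 0],
  [0.2, 0, 0.9, 0, 0, 0, 0],
  [0.2, 0, 1, 0, 0, 0, 0],
  [0.2, 0, 1, 0, 0, 0, 0],
])

```text
t: 10.02
position: [472.5, 283.8, 310.7]
ee_rot: [-1.569, -0.002, -2.953]
wrist_force: [0.9, -0.2, -2.9]
gripper_width: 12.0
```

>>> move_arm([
  [0.1, 0, 1, 0, 0, 0, 0],
  [0.1, 0, 1, 0, 0, 0, 0],
  [0.1, 0, 1, 0, 0, 0, 0],
  [0.1, 0, 1, 0, 0, 0, 0],
  [0.1, 0, 1, 0, 0, 0, 0],
])

```text
t: 10.65
position: [481.3, 183.9, 310.8]
ee_rot: [-1.57, -0.002, -2.953]
wrist_force: [0.4, -0.5, -2.7]
gripper_width: 11.6
```

>>> move_arm([
  [0, 0, 1, 0, 0, 0, 0],
  [0, 0, 1, 0, 0, 0, 0],
  [0, 0, 1, 0, 0, 0, 0],
  [0, 0, 1, 0, 0, 0, 0],
  [0, 0, 1, 0, 0, 0, 0],
])

```text
t: 11.28
position: [499.9, 85.9, 310.8]
ee_rot: [-1.57, -0.002, -2.953]
wrist_force: [0.1, 0.5, -4.0]
gripper_width: 11.7
```

>>> move_arm([
  [0, 0, 1, 0, 0, 0, 0],
  [0, 0, 1, 0, 0, 0, 0],
  [0, 0, 1, 0, 0, 0, 0],
  [0, 0, 1, 0, 0, 0, 0],
  [0, 0, 0.8, 0, 0, 0, 0],
])

```text
t: 11.9
position: [517.9, -8.3, 310.9]
ee_rot: [-1.571, -0.002, -2.954]
wrist_force: [1.0, 0.6, -2.8]
gripper_width: 11.9
```

>>> move_arm([
  [0, 0, 0, 0, 0.6, 0, 0],
  [0, 0, 0, 0, 0.6, 0, 0],
  [0, 0, 0, 0, 0.6, 0, 0],
  [0, 0, 0, 0, 0.6, 0, 0],
  [0, 0, 0, 0, 0.55, 0, 0],
])

```text
t: 12.52
position: [518.2, -6.8, 311.2]
ee_rot: [-1.571, -0.001, 3.072]
wrist_force: [0.0, 0.6, -4.2]
gripper_width: 11.9
```

```bash
python3 - <<'E'
from h import *
s=st(); im=save('wrist','w2')
for a,c,b in orange(im,20): print(a,c.round(1),b,px2w('wrist',c,49,s).round(1))
plan([622.4,-7.5,s['position'][2]],-np.pi-.0685)
E
```

```text
t 12.53 pos [518.2  -6.8 311.2] rpy [-1.571e+00 -1.000e-03  3.072e+00] F [ 0.   0.6 -4.2] w 11.9
331 [195.3  69.1] [186  59  20  21] [[628.3  75.1  49. ]]
262 [427.8  68.2] [418  60  20  19] [[617.2 -93.4  49. ]]
1642 [318.  237.1] [305 202  27  67] [[491.4  -4.7  49. ]]
688 [317.9 311.3] [305 298  26  28] [[4.194e+02 4.000e-01 4.900e+01]]
from [518.2  -6.8 311.3] [-1.571e+00 -1.000e-03  3.070e+00] shift units [-5.2  -0.   -0.34] turn units [-0.   -0.04  0.01] F [ 0.2 -0.4 -2.5] w 12.2
```

View pics/w2.png

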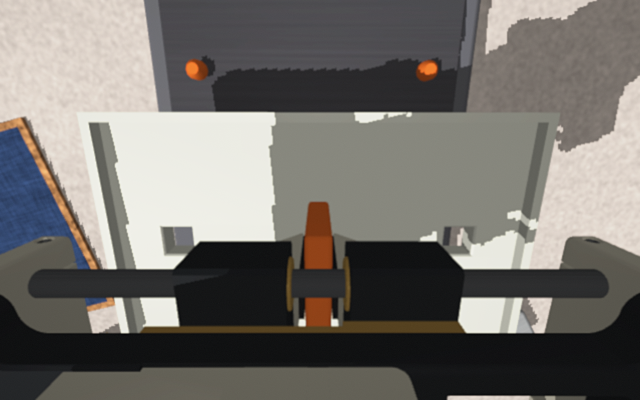

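>>> move_arm([
  [-1, 0, -0.06, 0, 0, 0, 0],
  [-1, 0, -0.06, 0, 0, 0, 0],
  [-1, 0, -0.06, 0, 0, 0, 0],
  [-1, 0, -0.06, 0, 0, 0, 0],
  [-1, 0, -0.02, 0, 0, 0, 0],
])

```text
t: 13.2
position: [619.1, -8.3, 311.1]
ee_rot: [-1.571, -0.001, 3.074]
wrist_force: [1.0, -0.4, -2.0]
gripper_width: 11.8
```

>>> move_arm([
  [-0.24, 0.2, 0, 0, 0, 0, 0],
  [0, 0.5, 0, 0, 0, 0, 0],
  [0, 0.6, 0, 0, 0, 0, 0],
  [0, 0.6, 0, 0, 0, 0, 0],
  [0, 0.5, 0, 0, 0, 0, 0],
])

```text
t: 13.82
position: [623.2, -8.1, 262.5]
ee_rot: [-1.571, -0.001, 3.074]
wrist_force: [0.2, -0.3, -2.6]
gripper_width: 11.7
```

```bash
python3 - <<'E'
from h import *
s=st(); im=save('scene','s2')
m=im[130:330,220:450]; cv2.imwrite('pics/s2c.png',cv2.resize(m,None,fx=3,fy=3,interpolation=cv2.INTER_CUBIC)[:,:,::-1])
E
```

```text
t 13.82 pos [623.2  -8.1 262.5] rpy [-1.571e+00 -1.000e-03  3.074e+00] F [ 0.2 -0.3 -2.6] w 11.7
```

View pics/s2c.png

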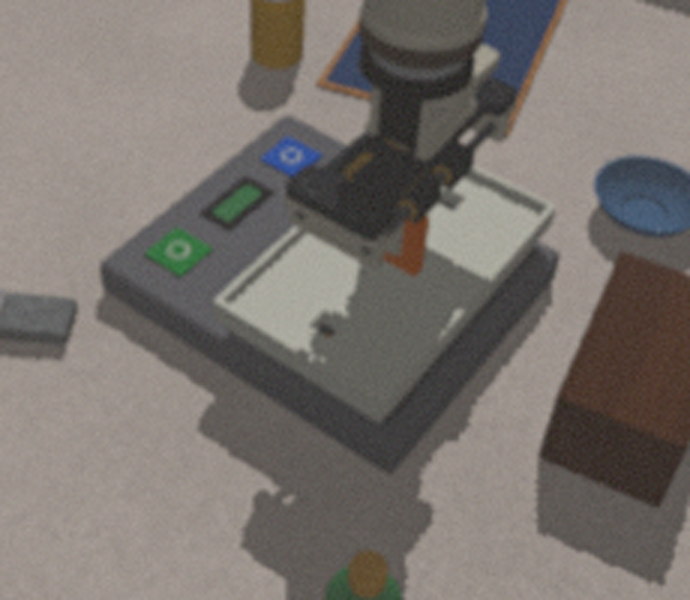

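Tray hangs aligned about 14 mm over the deck. Continue lowering.

>>> move_arm([
  [0, 0.2, 0, 0, 0, 0, 0],
  [0, 0.2, 0, 0, 0, 0, 0],
  [0, 0.1, 0, 0, 0, 0, 0],
  [0, 0.05, 0, 0, 0, 0, 0],
  [0, 0, 0, 0, 0, 0, 0],
])

```text
t: 14.5
position: [623.8, -8.0, 252.8]
ee_rot: [-1.571, 0.0, 3.074]
wrist_force: [-0.3, 0.4, -2.6]
gripper_width: 11.8
```

>>> move_arm([
  [0, 0.1, 0, 0, 0, 0, 0],
  [0, 0.05, 0, 0, 0, 0, 0],
  [0, 0.05, 0, 0, 0, 0, 0],
  [0, 0, 0, 0, 0, 0, 0],
  [0, 0, 0, 0, 0, 0, 0],
])

```text
t: 15.12
position: [623.7, -8.0, 249.5]
ee_rot: [-1.57, 0.0, 3.074]
wrist_force: [-4.8, -1.0, 5.2]
gripper_width: 12.3
```

>>> move_arm([
  [0, 0, 0, 0, 0, 0, 0.45],
  [0, 0, 0, 0, 0, 0, 0.45],
  [0, 0, 0, 0, 0, 0, 0.45],
  [0, -1, 0, 0, 0, 0, 0.45],
  [0, -1, 0, 0, 0, 0, 0.45],
])

```text
t: 15.75
position: [624.0, -7.8, 290.4]
ee_rot: [-1.571, 0.001, 3.074]
wrist_force: [0.7, 0.0, 0.3]
gripper_width: 41.2
```

>>> move_arm([
  [0, -1, 0, 0, 0, 0, 0.45],
  [0, -1, 0, 0, 0, 0, 0],
  [1, 0, 0, 0, 0, 0, 0],
  [1, 0, 0, 0, 0, 0, 0],
  [1, 0, 0, 0, 0, 0, 0],
])

```text
t: 16.38
position: [563.4, -3.9, 329.9]
ee_rot: [-1.571, 0.001, 3.074]
wrist_force: [-0.8, -0.8, -0.2]
gripper_width: 6.0
```

```bash
python3 - <<'E'
from h import *
s=st(); im=save('wrist','w3')
for a,c,b in orange(im,8): print(a,c.round(1),b,px2w('wrist',c,51,s).round(1))
c=np.array([622.6,-8.6]);yaw=-.067
rot=lambda v:np.array([np.cos(yaw)*v[0]-np.sin(yaw)*v[1],np.sin(yaw)*v[0]+np.cos(yaw)*v[1]])
for n,v in[('tare',(-155,75)),('store',(-155,-75))]:
    p=c+rot(v); print(n,p.round(1)); 
find('wrist',['tare_key','store_key','seat','tray'])
p=c+rot((-155,75)); plan([p[0],p[1],250],np.pi+yaw)
E
```

```text
t 16.38 pos [563.4  -3.9 329.9] rpy [-1.571e+00  1.000e-03  3.074e+00] F [-0.8 -0.8 -0.2] w 6.0
1272 [317.8 134.4] [309  97  18  78] [[620.8  -7.4  51. ]]
149 [214.9 132.1] [209 124  13  16] [[628.3  76.6  51. ]]
77 [424.3 132.5] [420 128  10  10] [[616.4 -94.6  51. ]]
tare [473.   76.6]
store [462.9 -73.1]
wrist tare_key []
wrist store_key []
wrist seat []
wrist tray [(0.72, [623.0, -2.0, 37.0])]
from [564.7  -4.2 329.6] [-1.571e+00  2.000e-03  3.073e+00] shift units [ 4.86  3.97 -3.72] turn units [-0.   -0.01 -0.02] F [-0.2 -0.1 -0.2] w 0.3
```

View pics/w3.png

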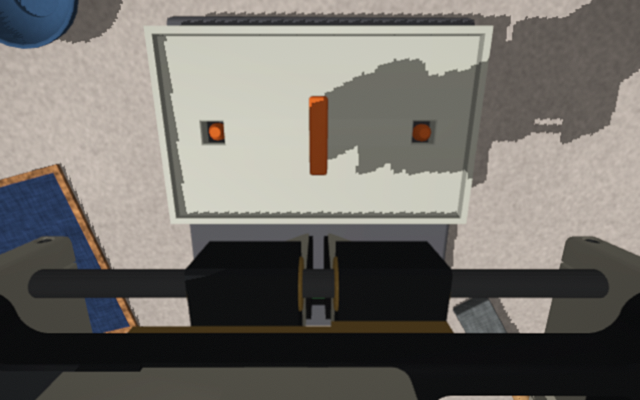

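>>> move_arm([
  [1, 0, -0.75, 0, 0, 0, 0],
  [1, 0, -0.75, 0, 0, 0, 0],
  [1, 0, -0.75, 0, 0, 0, 0],
  [1, 0, -0.75, 0, 0, 0, 0],
  [0.86, 0, -0.72, 0, 0, 0, 0],
])

```text
t: 17.25
position: [472.0, 77.6, 329.0]
ee_rot: [-1.571, 0.001, 3.074]
wrist_force: [-0.2, -0.3, -0.3]
gripper_width: 0.3
```

>>> move_arm([
  [0, 1, 0, 0, 0, 0, 0],
  [0, 1, 0, 0, 0, 0, 0],
  [0, 1, 0, 0, 0, 0, 0],
  [0, 1, 0, 0, 0, 0, 0],
  [0, 1, 0, 0, 0, 0, 0],
])

```text
t: 17.88
position: [472.6, 77.1, 228.3]
ee_rot: [-1.571, 0.001, 3.074]
wrist_force: [0.5, 0.7, 0.3]
gripper_width: 0.3
```

>>> move_arm([
  [0, 0.2, 0, 0, 0, 0, 0],
  [0, 0.1, 0, 0, 0, 0, 0],
  [0, 0.1, 0, 0, 0, 0, 0],
  [0, 0, 0, 0, 0, 0, 0],
])

```text
t: 18.38
position: [472.2, 76.8, 221.2]
ee_rot: [-1.571, 0.001, 3.074]
wrist_force: [-0.1, 0.1, 0.5]
gripper_width: 0.6
```

```bash
python3 - <<'E'
from h import *
plan([473,76.6,216],np.pi-.067)
im=save('scene','s3'); 
cv2.imwrite('pics/s3c.png',cv2.resize(im[130:290,220:430],None,fx=3,fy=3,interpolation=cv2.INTER_CUBIC)[:,:,::-1])
E
```

```text
from [472.2  76.8 221.2] [-1.571e+00  1.000e-03  3.074e+00] shift units [-0.04  0.26  0.01] turn units [ 0.   -0.01 -0.01] F [-0.1  0.1  0.5] w 0.6
```

View pics/s3c.png

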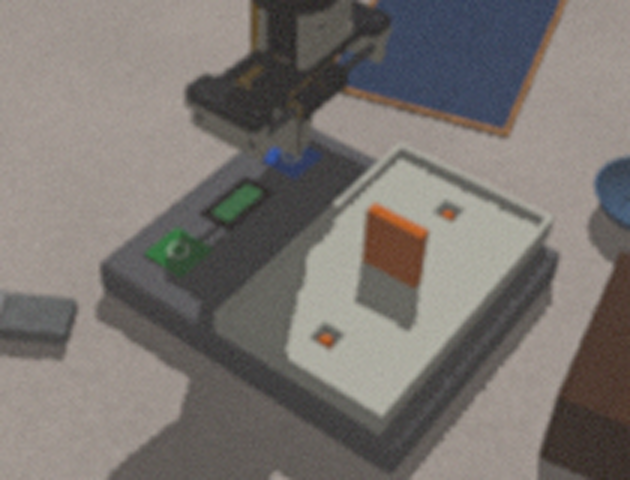

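Tray seated flat, fingertips over the blue key. Press in small steps.

>>> move_arm([
  [0, 0.15, 0, 0, 0, 0, 0],
  [0, 0.1, 0, 0, 0, 0, 0],
  [0, 0.05, 0, 0, 0, 0, 0],
  [0, 0, 0, 0, 0, 0, 0],
])

```text
t: 18.92
position: [472.0, 76.8, 214.9]
ee_rot: [-1.571, 0.0, 3.074]
wrist_force: [-0.5, -1.0, 3.4]
gripper_width: 0.4
```

>>> move_arm([
  [0, 0.05, 0, 0, 0, 0, 0],
  [0, 0.03, 0, 0, 0, 0, 0],
  [0, 0, 0, 0, 0, 0, 0],
])

```text
t: 19.3
position: [472.1, 76.9, 214.2]
ee_rot: [-1.57, 0.001, 3.074]
wrist_force: [-4.4, -1.5, 16.7]
gripper_width: 0.5
```

>>> move_arm([
  [0, 0, 0, 0, 0, 0, 0],
  [0, 0, 0, 0, 0, 0, 0],
  [0, 0, 0, 0, 0, 0, 0],
  [0, 0, 0, 0, 0, 0, 0],
])

```text
t: 19.8
position: [472.0, 76.9, 214.2]
ee_rot: [-1.57, 0.001, 3.074]
wrist_force: [-4.5, -1.4, 16.7]
gripper_width: 0.6
```

>>> move_arm([
  [0, -1, 0, 0, 0, 0, 0],
  [0, -1, 0, 0, 0, 0, 0],
  [0, -1, 0, 0, 0, 0, 0],
  [0, -1, 0, 0, 0, 0, 1],
  [0, -1, 0, 0, 0, 0, 1],
])

```text
t: 20.42
position: [471.8, 76.8, 313.5]
ee_rot: [-1.571, -0.0, 3.074]
wrist_force: [0.5, 0.1, -0.3]
gripper_width: 15.9
```

>>> move_arm([
  [0, -1, 1, 0, 0, 0, 1],
  [0, -1, 1, 0, 0, 0, 1],
  [0, -1, 1, 0, 0, 0, 1],
  [0, 0, 1, 0, 0, 0, 1],
  [0, 0, 1, 0, 0, 0, 1],
])

```text
t: 21.05
position: [465.0, -23.6, 373.2]
ee_rot: [-1.571, 0.001, 3.074]
wrist_force: [-0.5, -0.3, -0.5]
gripper_width: 66.0
```

>>> move_arm([
  [0, 0, 1, 0, 0, 0, 1],
  [0, 0, 1, 0, 0, 0, 1],
  [0, 0, 1, 0, 0, 0, 1],
  [0, 0, 1, 0, 0, 0, 1],
  [0, 0, 1, 0, 0, 0, 1],
])

```text
t: 21.68
position: [458.2, -123.2, 372.8]
ee_rot: [-1.571, -0.0, 3.074]
wrist_force: [-0.5, -0.1, 0.9]
gripper_width: 91.7
```

>>> move_arm([
  [0, 0, 1, 0, 0, 0, 1],
  [0, 0, 1, 0, 0, 0, 1],
  [0, 0, 1, 0, 0, 0, 1],
  [0, 0, 1, 0, 0, 0, 1],
  [0, 0, 1, 0, 0, 0, 1],
])

```text
t: 22.3
position: [451.5, -223.4, 373.0]
ee_rot: [-1.571, -0.0, 3.074]
wrist_force: [0.6, -0.1, 0.4]
gripper_width: 91.9
```

>>> move_arm([
  [-0.5, 0, 1, 0, 0, 0, 1],
  [-0.5, 0, 1, 0, 0, 0, 1],
  [-0.5, 0, 1, 0, 0, 0, 1],
  [-0.5, 0, 1, 0, 0, 0, 1],
  [-0.5, 0, 1, 0, 0, 0, 1],
])

```text
t: 22.92
position: [494.8, -326.9, 372.9]
ee_rot: [-1.571, -0.0, 3.074]
wrist_force: [-0.5, 0.1, -0.3]
gripper_width: 91.9
```

```bash
python3 - <<'E'
from h import *
s=st(); im=save('wrist','w4')
find('wrist',['cedar','jar','tin','case'])
find('top',['seat'])
env.read_camera('top'); find('top',['cedar','jar','tin','case'])
E
```

```text
t 22.93 pos [ 494.8 -326.9  372.9] rpy [-1.571 -0.     3.074] F [-0.5  0.1 -0.3] w 91.9
wrist cedar [(0.93, [453.0, -406.0, -2.0])]
wrist jar [(0.69, [584.0, -400.0, -3.0])]
wrist tin []
wrist case []
top seat [(0.64, [626.0, -8.0, 40.0])]
top cedar [(0.63, [445.0, -401.0, 2.0]), (0.61, [473.0, 76.0, 33.0])]
top jar [(0.54, [587.0, -403.0, -4.0])]
top tin []
top case []
```

View pics/w4.png

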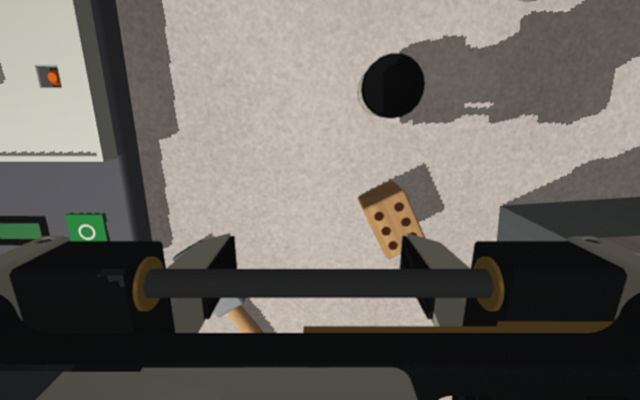

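```bash
python3 - <<'E'
from h import *
s=env.get_state(); im=cv2.imread('pics/w4.png')[:,:,::-1]
m=(im.max(2)<45).astype(np.uint8); m[:, :340]=0; m[:,440:]=0; m[130:]=0;m[:50]=0
n,l,q,c=cv2.connectedComponentsWithStats(m); k=1+np.argmax(q[1:,4]); print(q[k],c[k]); b=q[k]
cc=[b[0]+b[2]/2-.5,b[1]+b[3]/2-.5]; W=px2w('wrist',cc,62,s)[0]; print('jar',W.round(1), np.ptp(px2w('wrist',[[b[0],cc[1]],[b[0]+b[2],cc[1]]],62,s),axis=0))
plan([W[0],W[1],159+36],np.pi-.067)
crop=im[165:275,330:450]; cv2.imwrite('pics/ced.png',cv2.resize(crop,None,fx=5,fy=5,interpolation=cv2.INTER_CUBIC)[:,:,::-1])
E
```

```text
[ 362   54   62   63 3094] [392.9424693   85.45281189]
jar [ 588.2 -397.4   62. ] [ 3.70265939 54.80418554  0.        ]
from [ 494.7 -325.1  373.3] [-1.571  0.     3.075] shift units [-4.9   8.92  3.29] turn units [-0. -0. -0.] F [-0.2 -0.2  0.5] w 91.4
```

View pics/ced.png

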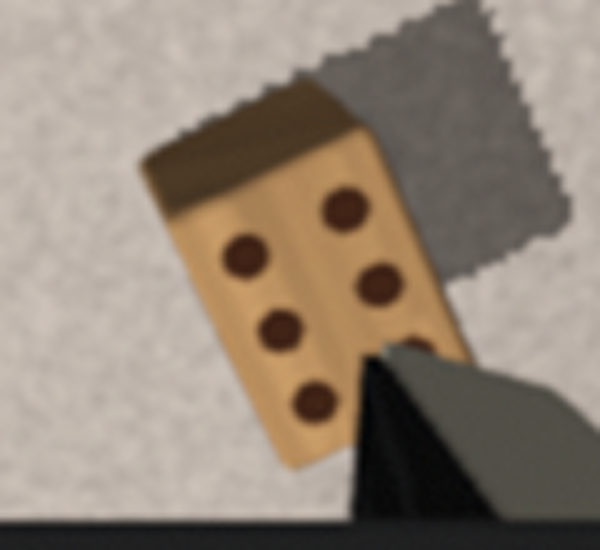

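>>> move_arm([
  [-1, 0, 0.66, 0, 0, 0, 1],
  [-1, 0, 0.66, 0, 0, 0, 1],
  [-1, 0, 0.66, 0, 0, 0, 1],
  [-1, 0, 0.66, 0, 0, 0, 1],
  [-0.9, 0, 0.65, 0, 0, 0, 1],
])

```text
t: 24.1
position: [588.7, -398.1, 373.1]
ee_rot: [-1.571, 0.0, 3.074]
wrist_force: [-0.1, 0.4, -0.6]
gripper_width: 91.7
```

>>> move_arm([
  [0, 1, 0, 0, 0, 0, 1],
  [0, 1, 0, 0, 0, 0, 1],
  [0, 1, 0, 0, 0, 0, 1],
  [0, 1, 0, 0, 0, 0, 1],
  [0, 1, 0, 0, 0, 0, 1],
])

```text
t: 24.72
position: [587.8, -397.8, 271.6]
ee_rot: [-1.571, -0.0, 3.074]
wrist_force: [0.1, -1.0, -0.7]
gripper_width: 91.7
```

>>> move_arm([
  [0, 1, 0, 0, 0, 0, 1],
  [0, 1, 0, 0, 0, 0, 1],
  [0, 1, 0, 0, 0, 0, 1],
  [0, 0.9, 0, 0, 0, 0, 1],
  [0, 0, 0, 0, 0, 0, 0],
])

```text
t: 25.35
position: [587.2, -397.4, 192.8]
ee_rot: [-1.573, -0.003, 3.074]
wrist_force: [0.2, 0.1, -0.6]
gripper_width: 85.7
```

>>> move_arm([
  [0, 0, 0, 0, 0, 0, 0],
  [0, 0, 0, 0, 0, 0, 0],
  [0, 0, 0, 0, 0, 0, 0],
  [0, 0, 0, 0, 0, 0, 0],
])

```text
t: 25.85
position: [588.4, -398.5, 196.1]
ee_rot: [-1.57, 0.001, 3.073]
wrist_force: [0.5, -1.2, 2.6]
gripper_width: 54.6
```

```bash
python3 - <<'E'
from h import *
s=st()
p=dict(position=[494.8,-326.1,373.0],ee_rot=[-1.571,0,3.0745])
W=px2w('wrist',[[363,208.4],[403.6,190.6],[388.4,258.4]],54,p); print(W.round(1)); A,B,C=W
print('c',(B+C)/2,np.linalg.norm(A-B),np.linalg.norm(A-C)); d=A-C; print('yaw',np.arctan2(d[1],d[0])); e=A-B; print('yaw',np.arctan2(-e[0],e[1]))
E
```

```text
t 25.85 pos [ 588.4 -398.5  196.1] rpy [-1.570e+00  1.000e-03  3.073e+00] F [ 0.5 -1.2  2.6] w 54.6
[[ 473.3 -370.    54. ]
 [ 489.1 -410.9   54. ]
 [ 416.  -395.4   54. ]]
c [ 452.52747474 -403.14011859   54.        ] 43.8259371918435 62.658600583004336
yaw 0.4168715669341103
yaw 0.3695388314882661
```

>>> move_arm([
  [0, -0.5, 0, 0, 0, 0, 0],
  [0, -1, 0, 0, 0, 0, 0],
  [0, -1, 0, 0, 0, 0, 0],
  [0, -1, 0, 0, 0, 0, 0],
  [0, -1, 0, 0, 0, 0, 0],
])

```text
t: 26.48
position: [588.2, -398.0, 287.2]
ee_rot: [-1.57, 0.001, 3.074]
wrist_force: [0.1, -0.0, -1.4]
gripper_width: 54.4
```

>>> move_arm([
  [0, -1, -0.5, 0, 0, 0, 0],
  [0, -1, -1, 0, 0, 0, 0],
  [0, 0, -1, 0, 0, 0, 0],
  [0, 0, -1, 0, 0, 0, 0],
  [0, 0, -1, 0, 0, 0, 0],
])

```text
t: 27.1
position: [593.9, -306.0, 324.0]
ee_rot: [-1.572, -0.002, 3.075]
wrist_force: [-0.2, 0.3, -1.2]
gripper_width: 54.4
```

>>> move_arm([
  [0, 0, -1, 0, 0, 0, 0],
  [0, 0, -1, 0, 0, 0, 0],
  [0, 0, -1, 0, 0, 0, 0],
  [0, 0, -1, 0, 0, 0, 0],
  [0, 0, -1, 0, 0, 0, 0],
])

```text
t: 27.72
position: [601.0, -207.1, 325.2]
ee_rot: [-1.571, 0.0, 3.074]
wrist_force: [-0.2, -0.1, -0.8]
gripper_width: 54.1
```

>>> move_arm([
  [0, 0, -1, 0, 0, 0, 0],
  [0, 0, -1, 0, 0, 0, 0],
  [0, 0, -1, 0, 0, 0, 0],
  [0, 0, -1, 0, 0, 0, 0],
  [0, 0, -1, 0, 0, 0, 0],
])

```text
t: 28.35
position: [607.8, -107.3, 325.1]
ee_rot: [-1.571, 0.0, 3.074]
wrist_force: [-0.1, -0.3, -1.6]
gripper_width: 54.3
```

>>> move_arm([
  [-0.1, 0, -1, 0, 0, 0, 0],
  [-0.1, 0, -1, 0, 0, 0, 0],
  [-0.1, 0, -1, 0, 0, 0, 0],
  [-0.1, 0, -1, 0, 0, 0, 0],
  [0, 0, -1, 0, 0, 0, 0],
])

```text
t: 28.98
position: [622.7, -8.0, 325.1]
ee_rot: [-1.571, 0.0, 3.074]
wrist_force: [-0.2, -0.1, -1.0]
gripper_width: 54.4
```

```bash
python3 - <<'E'
from h import *
plan([627.8,69.2,251],np.pi-.067)
s=env.get_state(); im=save('wrist','w5')
find('wrist',['jar','tray'])
E
```

```text
from [622.7  -8.  325.1] [-1.571  0.     3.074] shift units [ 0.01  3.71 -3.87] turn units [ 0.   -0.01 -0.  ] F [-0.2 -0.1 -1. ] w 54.4
wrist jar [(0.75, [621.0, -5.0, 127.0])]
wrist tray [(0.89, [620.0, -4.0, 39.0])]
```

View pics/w5.png

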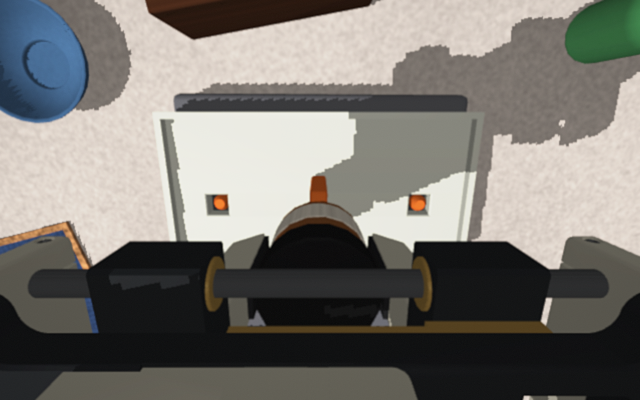

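>>> move_arm([
  [0, 0, -1, 0, 0, 0, 0],
  [0, 0, -1, 0, 0, 0, 0],
  [0, 0, -1, 0, 0, 0, 0],
  [0, 0, -0.87, 0, 0, 0, 0],
  [0, 0.8, 0, 0, 0, 0, 0],
])

```text
t: 29.75
position: [628.2, 70.9, 310.1]
ee_rot: [-1.573, 0.003, 3.077]
wrist_force: [-0.2, -0.1, -1.3]
gripper_width: 54.5
```

>>> move_arm([
  [0, 0.8, 0, 0, 0, 0, 0],
  [0, 0.8, 0, 0, 0, 0, 0],
  [0, 0.8, 0, 0, 0, 0, 0],
  [0, 0.3, 0, 0, 0, 0, 0],
  [0, 0, 0, 0, 0, 0, 0],
])

```text
t: 30.38
position: [627.6, 67.7, 254.5]
ee_rot: [-1.571, -0.001, 3.074]
wrist_force: [0.4, 0.0, -0.2]
gripper_width: 54.2
```

>>> move_arm([
  [0, 0.1, 0, 0, 0, 0, 0],
  [0, 0.05, 0, 0, 0, 0, 0],
  [0, 0, 0, 0, 0, 0, 0],
])

```text
t: 30.75
position: [627.8, 67.9, 252.5]
ee_rot: [-1.571, 0.001, 3.074]
wrist_force: [-0.1, 0.4, -2.5]
gripper_width: 54.5
```

>>> move_arm([
  [0, 0.05, 0, 0, 0, 0, 0],
  [0, 0, 0, 0, 0, 0, 0],
  [0, 0, 0, 0, 0, 0, 0],
])

```text
t: 31.12
position: [627.7, 67.9, 251.2]
ee_rot: [-1.571, 0.0, 3.074]
wrist_force: [0.1, -1.4, -1.2]
gripper_width: 54.4
```

>>> move_arm([
  [0, 0, 0, 0, 0, 0, 0.75],
  [0, 0, 0, 0, 0, 0, 0.75],
  [0, 0, 0, 0, 0, 0, 0.75],
  [0, -0.8, 0, 0, 0, 0, 0.75],
  [0, -1, 0, 0, 0, 0, 0.75],
])

```text
t: 31.75
position: [627.7, 68.0, 288.4]
ee_rot: [-1.571, -0.0, 3.074]
wrist_force: [-0.5, -0.2, 0.3]
gripper_width: 69.0
```

>>> move_arm([
  [0, -1, 0, 0, 0, 0, 0.75],
  [0, -1, 0, 0, 0, 0, 0.75],
  [0, -1, 0, 0, 0, 0, 0.75],
  [0, -1, 0.5, 0, 0, 0, 1],
  [0, 0, 1, 0, 0, 0, 1],
])

```text
t: 32.38
position: [626.3, 37.9, 369.5]
ee_rot: [-1.571, 0.004, 3.075]
wrist_force: [0.6, -0.5, 0.3]
gripper_width: 84.1
```

```bash
python3 - <<'E'
from h import *
s=st(); env.read_camera('wrist'); find('wrist',['jar','tray'])
env.read_camera('top'); find('top',['cedar','jar','tin','case'])
plan([452.5,-403.1,353],-np.pi+.40)
E
```

```text
t 32.38 pos [626.3  37.9 369.5] rpy [-1.571  0.004  3.075] F [ 0.6 -0.5  0.3] w 84.1
wrist jar [(0.63, [625.0, 68.0, 55.0])]
wrist tray [(0.72, [621.0, -6.0, 42.0])]
top cedar [(0.83, [448.0, -405.0, 0.0])]
top jar []
top tin []
top case []
from [625.4  38.6 366.4] [-1.571e+00 -1.000e-03  3.075e+00] shift units [ 7.15  0.67 22.61] turn units [ 0.01 -5.35  0.01] F [-0.2 -0.5  0.3] w 92.0
```

>>> move_arm([
  [0.3, 0, 1, 0, 0, 0, 1],
  [0.3, 0, 1, 0, 0, 0, 1],
  [0.3, 0, 1, 0, 0, 0, 1],
  [0.3, 0, 1, 0, 0, 0, 1],
  [0.3, 0, 1, 0, 0, 0, 1],
])

```text
t: 33.4
position: [588.3, -61.6, 367.3]
ee_rot: [-1.571, 0.0, 3.073]
wrist_force: [0.4, 0.5, -0.3]
gripper_width: 91.8
```

>>> move_arm([
  [0.3, 0, 1, 0, 0, 0, 1],
  [0.3, 0, 1, 0, 0, 0, 1],
  [0.3, 0, 1, 0, 0, 0, 1],
  [0.3, 0, 1, 0, 0, 0, 1],
  [0.3, 0, 1, 0, 0, 0, 1],
])

```text
t: 34.02
position: [551.7, -158.8, 367.2]
ee_rot: [-1.571, 0.0, 3.074]
wrist_force: [-0.8, -0.1, -0.0]
gripper_width: 91.7
```

>>> move_arm([
  [0.4, 0, 1, 0, 0, 0, 1],
  [0.4, 0, 1, 0, 0, 0, 1],
  [0.4, 0, 1, 0, 0, 0, 1],
  [0.4, 0, 1, 0, 0, 0, 1],
  [0.4, 0, 1, 0, 0, 0, 1],
])

```text
t: 34.65
position: [504.8, -255.8, 367.2]
ee_rot: [-1.571, 0.0, 3.074]
wrist_force: [-0.8, 0.5, -0.6]
gripper_width: 92.1
```

>>> move_arm([
  [0.4, 0, 1, 0, 0, 0, 1],
  [0.4, 0, 1, 0, 0, 0, 1],
  [0.4, 0, 1, 0, 0, 0, 1],
  [0.4, 0, 1, 0, 0, 0, 1],
  [0.4, 0, 1, 0, 0, 0, 1],
])

```text
t: 35.28
position: [458.0, -352.8, 367.2]
ee_rot: [-1.571, 0.0, 3.074]
wrist_force: [0.1, -0.3, -0.0]
gripper_width: 91.6
```

>>> move_arm([
  [0.4, 0, 0.8, 0, 0, 0, 1],
  [0.4, 0, 0.8, 0, 0, 0, 1],
  [0, 0, 0.8, 0, -1, 0, 1],
  [0, 0, 0, 0, -1, 0, 1],
  [0, 0, 0, 0, -1, 0, 1],
])

```text
t: 35.9
position: [439.3, -399.0, 367.1]
ee_rot: [-1.571, 0.0, -2.945]
wrist_force: [0.2, -0.6, 0.5]
gripper_width: 91.8
```

>>> move_arm([
  [0, 0, 0, 0, -1, 0, 1],
  [0, 0, 0, 0, -1, 0, 1],
  [0, 0, 0, 0, -0.35, 0, 1],
  [0, 0, 0, 0, 0, 0, 1],
])

```text
t: 36.4
position: [439.5, -398.6, 367.1]
ee_rot: [-1.571, 0.0, -2.744]
wrist_force: [-0.1, 0.5, 0.4]
gripper_width: 91.8
```

```bash
python3 - <<'E'
from h import *
s=st(); im=save('wrist','w6')
m,c=region('wrist','cedar'); print(c,m.sum())
h=cv2.cvtColor(im,cv2.COLOR_RGB2HSV); P=cv2.findNonZero(m).reshape(-1,2).astype(float)
cv2.imwrite('pics/w6c.png',cv2.resize(im[80:260,200:440],None,fx=3,fy=3,interpolation=cv2.INTER_CUBIC)[:,:,::-1])
find('wrist',['cedar'])
plan([452.5,-403.1,191],-np.pi+.40)
E
```

```text
t 36.4 pos [ 439.5 -398.6  367.1] rpy [-1.571  0.    -2.744] F [-0.1  0.5  0.4] w 91.8
0.86 3168
wrist cedar [(0.58, [450.0, -406.0, -2.0])]
from [ 439.7 -398.5  367.1] [-1.571  0.    -2.743] shift units [-0.5   8.81  0.46] turn units [-0.   -0.02 -0.  ] F [-0.4  0.5 -0.5] w 91.9
```

View pics/w6c.png

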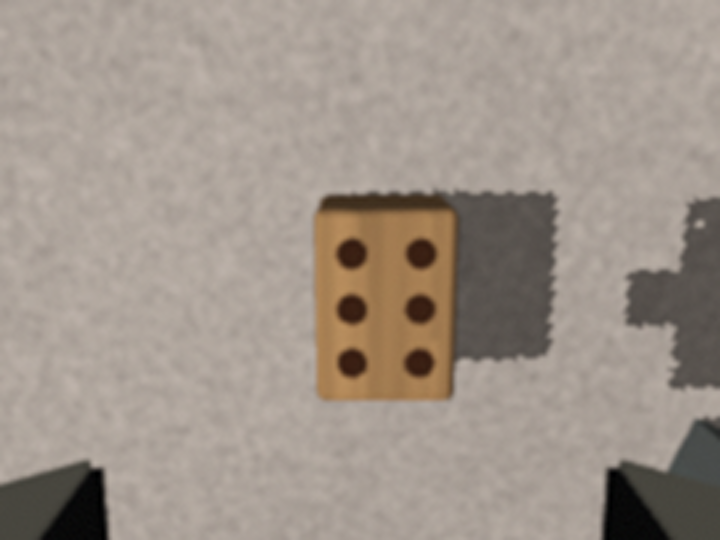

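>>> move_arm([
  [-0.5, 1, 0.48, 0, 0, 0, 1],
  [0, 1, 0, 0, 0, 0, 1],
  [0, 1, 0, 0, 0, 0, 1],
  [0, 1, 0, 0, 0, 0, 1],
  [0, 1, 0, 0, 0, 0, 1],
])

```text
t: 37.17
position: [452.3, -403.4, 265.7]
ee_rot: [-1.571, -0.0, -2.743]
wrist_force: [-0.1, 0.0, -0.8]
gripper_width: 91.7
```

>>> move_arm([
  [0, 1, 0, 0, 0, 0, 1],
  [0, 1, 0, 0, 0, 0, 1],
  [0, 1, 0, 0, 0, 0, 1],
  [0, 0.85, 0, 0, 0, 0, 1],
  [0, 0, 0, 0, 0, 0, 0],
])

```text
t: 37.8
position: [452.0, -402.9, 188.3]
ee_rot: [-1.574, -0.001, -2.742]
wrist_force: [-0.8, -0.2, 0.8]
gripper_width: 85.9
```

>>> move_arm([
  [0, 0, 0, 0, 0, 0, 0],
  [0, 0, 0, 0, 0, 0, 0],
  [0, 0, 0, 0, 0, 0, 0],
  [0, 0, 0, 0, 0, 0, 0],
  [0, 0, 0, 0, 0, 0, 0],
])

```text
t: 38.42
position: [452.7, -403.6, 190.6]
ee_rot: [-1.57, 0.0, -2.743]
wrist_force: [-1.3, 0.4, 3.2]
gripper_width: 46.0
```

>>> move_arm([
  [0, -0.5, 0, 0, 0, 0, 0],
  [0, -1, 0, 0, 0, 0, 0],
  [0, -1, 0, 0, 0, 0, 0],
  [0, -1, 0, 0, 0, 0, 0],
  [0, -1, 0, 0, 0, 0, 0],
])

```text
t: 39.05
position: [452.7, -403.5, 282.1]
ee_rot: [-1.57, 0.0, -2.743]
wrist_force: [0.5, 1.4, -1.0]
gripper_width: 45.5
```

>>> move_arm([
  [0, -1, 0, 0, 1, 0, 0],
  [0, -0.5, 0, 0, 1, 0, 0],
  [0, 0, 0, 0, 1, 0, 0],
  [0, 0, 0, 0, 1, 0, 0],
  [0, 0, 0, 0, 1, 0, 0],
])

```text
t: 39.67
position: [452.7, -403.4, 311.2]
ee_rot: [-1.57, 0.001, 3.102]
wrist_force: [0.7, -0.0, -1.3]
gripper_width: 45.6
```

>>> move_arm([
  [0, 0, 0, 0, 0.35, 0, 0],
  [0, 0, 0, 0, 0, 0, 0],
])

```text
t: 39.92
position: [452.7, -403.4, 310.6]
ee_rot: [-1.571, 0.0, 3.075]
wrist_force: [-0.6, 0.2, -1.1]
gripper_width: 45.9
```

```bash
python3 - <<'E'
from h import *
plan([617.2,-88.4,300],np.pi-.067)
E
```

```text
from [ 452.7 -403.4  310.6] [-1.571  0.     3.075] shift units [ -7.16   0.53 -16.26] turn units [-0.  0. -0.] F [-0.6  0.2 -1.1] w 45.9
```

>>> move_arm([
  [-0.4, 0, -0.8, 0, 0, 0, 0],
  [-0.5, 0, -1, 0, 0, 0, 0],
  [-0.5, 0, -1, 0, 0, 0, 0],
  [-0.5, 0, -1, 0, 0, 0, 0],
  [-0.5, 0, -1, 0, 0, 0, 0],
])

```text
t: 40.55
position: [508.0, -308.7, 310.2]
ee_rot: [-1.572, 0.0, 3.076]
wrist_force: [0.2, -0.2, -0.8]
gripper_width: 46.1
```

>>> move_arm([
  [-0.5, 0, -1, 0, 0, 0, 0],
  [-0.5, 0, -1, 0, 0, 0, 0],
  [-0.5, 0, -1, 0, 0, 0, 0],
  [-0.5, 0, -1, 0, 0, 0, 0],
  [-0.5, 0, -1, 0, 0, 0, 0],
])

```text
t: 41.18
position: [564.4, -212.2, 310.2]
ee_rot: [-1.572, 0.0, 3.076]
wrist_force: [-0.0, 0.3, -1.8]
gripper_width: 46.1
```

>>> move_arm([
  [-0.5, 0, -1, 0, 0, 0, 0],
  [-0.5, 0, -1, 0, 0, 0, 0],
  [-0.5, 0, -1, 0, 0, 0, 0],
  [-0.5, 0, -1, 0, 0, 0, 0],
  [-0.26, 0, -1, 0, 0, 0, 0],
])

```text
t: 41.8
position: [616.3, -116.4, 310.1]
ee_rot: [-1.571, 0.0, 3.074]
wrist_force: [-0.6, 0.4, -0.6]
gripper_width: 45.7
```

>>> move_arm([
  [0, 0, -1, 0, 0, 0, 0],
  [0, 0, -0.46, 0, 0, 0, 0],
  [0, 0.5, 0, 0, 0, 0, 0],
  [0, 0.8, 0, 0, 0, 0, 0],
  [0, 0.8, 0, 0, 0, 0, 0],
])

```text
t: 42.42
position: [617.0, -90.0, 266.4]
ee_rot: [-1.57, -0.001, 3.072]
wrist_force: [0.1, -0.5, -0.8]
gripper_width: 46.0
```

>>> move_arm([
  [0, 0.8, 0, 0, 0, 0, 0],
  [0, 0.2, 0, 0, 0, 0, 0],
  [0, 0, 0, 0, 0, 0, 0],
  [0, 0, 0, 0, 0, 0, 0],
])

```text
t: 42.92
position: [617.9, -88.6, 248.7]
ee_rot: [-1.571, 0.001, 3.074]
wrist_force: [-0.1, 0.6, -1.0]
gripper_width: 45.7
```

>>> move_arm([
  [0, 0.1, 0, 0, 0, 0, 0],
  [0, 0.05, 0, 0, 0, 0, 0],
  [0, 0, 0, 0, 0, 0, 0],
  [0, 0, 0, 0, 0, 0, 0],
])

```text
t: 43.42
position: [617.7, -88.7, 245.6]
ee_rot: [-1.571, 0.001, 3.074]
wrist_force: [-1.0, -1.1, 2.3]
gripper_width: 46.0
```

>>> move_arm([
  [0, 0, 0, 0, 0, 0, 0.75],
  [0, 0, 0, 0, 0, 0, 0.75],
  [0, 0, 0, 0, 0, 0, 0.75],
  [0, -0.8, 0, 0, 0, 0, 0.75],
  [0, -1, 0, 0, 0, 0, 0.75],
])

```text
t: 44.05
position: [617.6, -88.6, 282.3]
ee_rot: [-1.571, -0.0, 3.074]
wrist_force: [-0.6, 0.3, 0.4]
gripper_width: 68.8
```

>>> move_arm([
  [0, -1, 0, 0, 0, 0, 0.75],
  [0, -1, 0, 0, 0, 0, 0.75],
  [0, -1, 0, 0, 0, 0, 0.5],
  [1, 0, 0, 0, 0, 0, 0],
  [1, 0, 0, 0, 0, 0, 0],
])

```text
t: 44.68
position: [577.3, -85.9, 342.4]
ee_rot: [-1.571, 0.001, 3.074]
wrist_force: [0.2, -0.1, 0.0]
gripper_width: 43.7
```

>>> move_arm([
  [1, 0, 0, 0, 0, 0, 0],
  [1, 0, 0, 0, 0, 0, 0],
  [1, 0, 0, 0, 0, 0, 0],
  [0, 0, 0, 0, 0, 0, 0],
  [0, 0, 0, 0, 0, 0, 0],
])

```text
t: 45.3
position: [518.5, -82.1, 341.9]
ee_rot: [-1.571, 0.002, 3.074]
wrist_force: [0.7, 0.4, -0.0]
gripper_width: 0.6
```

```bash
python3 - <<'E'
from h import *
s=st(); im=save('wrist','w7'); find('wrist',['jar','cedar','tray'])
env.read_camera('top'); find('top',['jar','tin','case','cedar'])
plan([462.6,-72.5,222],np.pi-.067)
E
```

```text
t 45.3 pos [518.5 -82.1 341.9] rpy [-1.571e+00  2.000e-03  3.074e+00] F [ 0.7  0.4 -0. ] w 0.6
wrist jar [(0.77, [625.0, 67.0, 56.0])]
wrist cedar [(0.93, [614.0, -92.0, 52.0]), (0.17, [618.0, -1.0, 38.0])]
wrist tray [(0.78, [623.0, -1.0, 38.0])]
top jar [(0.73, [625.0, -11.0, 43.0]), (0.72, [628.0, 69.0, 55.0])]
top tin []
top case []
top cedar []
from [517.9 -81.9 341. ] [-1.571 -0.     3.074] shift units [ 2.79  5.95 -0.28] turn units [ 0.   -0.01  0.  ] F [ 0.4 -0.2 -0.2] w 0.3
```

View pics/w7.png

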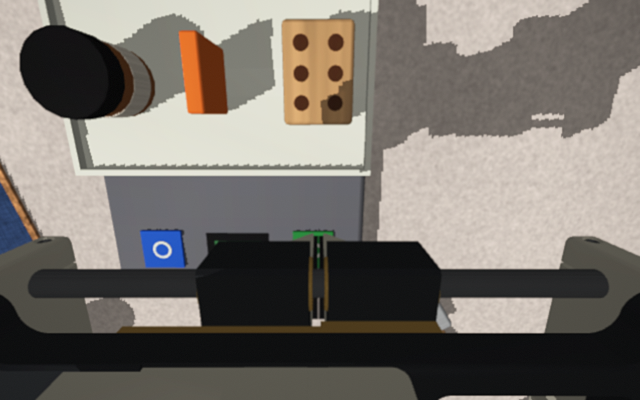

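>>> move_arm([
  [1, 0, -0.1, 0, 0, 0, 0],
  [1, 0, -0.1, 0, 0, 0, 0],
  [0.79, 0, -0.08, 0, 0, 0, 0],
  [0, 1, 0, 0, 0, 0, 0],
  [0, 1, 0, 0, 0, 0, 0],
])

```text
t: 46.38
position: [462.5, -72.6, 301.2]
ee_rot: [-1.57, 0.002, 3.074]
wrist_force: [0.2, 0.6, -0.8]
gripper_width: 0.5
```

>>> move_arm([
  [0, 1, 0, 0, 0, 0, 0],
  [0, 1, 0, 0, 0, 0, 0],
  [0, 1, 0, 0, 0, 0, 0],
  [0, 0.9, 0, 0, 0, 0, 0],
  [0, 0, 0, 0, 0, 0, 0],
])

```text
t: 47.0
position: [461.8, -72.4, 222.2]
ee_rot: [-1.571, -0.003, 3.074]
wrist_force: [-0.6, 0.8, 0.0]
gripper_width: 0.3
```

>>> move_arm([
  [0, 0.15, 0, 0, 0, 0, 0],
  [0, 0.05, 0, 0, 0, 0, 0],
  [0, 0, 0, 0, 0, 0, 0],
])

```text
t: 47.38
position: [462.7, -72.6, 219.6]
ee_rot: [-1.571, 0.001, 3.074]
wrist_force: [-0.2, -0.7, 1.0]
gripper_width: 0.4
```

>>> move_arm([
  [0, 0.12, 0, 0, 0, 0, 0],
  [0, 0.1, 0, 0, 0, 0, 0],
  [0, 0, 0, 0, 0, 0, 0],
  [0, 0, 0, 0, 0, 0, 0],
])

```text
t: 47.88
position: [462.6, -72.6, 214.9]
ee_rot: [-1.571, 0.0, 3.074]
wrist_force: [-1.0, -1.5, 4.0]
gripper_width: 0.4
```

>>> move_arm([
  [0, 0.05, 0, 0, 0, 0, 0],
  [0, 0.03, 0, 0, 0, 0, 0],
  [0, 0, 0, 0, 0, 0, 0],
])

```text
t: 48.25
position: [462.7, -72.5, 214.2]
ee_rot: [-1.57, 0.0, 3.074]
wrist_force: [-3.4, -0.1, 17.2]
gripper_width: 0.4
```

>>> move_arm([
  [0, 0, 0, 0, 0, 0, 0],
  [0, 0, 0, 0, 0, 0, 0],
  [0, 0, 0, 0, 0, 0, 0],
])

```text
t: 48.62
position: [462.7, -72.5, 214.2]
ee_rot: [-1.57, 0.001, 3.074]
wrist_force: [-3.2, 1.0, 15.6]
gripper_width: 0.5
```

>>> move_arm([
  [0, -1, 0, 0, 0, 0, 0],
  [0, -1, 0, 0, 0, 0, 0],
  [0, -1, 0, 0, 0, 0, 0.5],
  [0, -1, 0, 0, 0, 0, 1],
  [0, -1, 0, 0, 0, 0, 1],
])

```text
t: 49.25
position: [462.1, -72.5, 313.4]
ee_rot: [-1.571, -0.001, 3.074]
wrist_force: [-0.1, 0.3, 1.0]
gripper_width: 25.9
```

>>> move_arm([
  [0, -1, 0, 0, 0, 0, 1],
  [0, -0.5, 0, 0, 0, 0, 1],
  [-1, 0, -1, 0, 0, 0, 1],
  [-1, 0, -1, 0, 0, 0, 1],
  [-1, 0, -1, 0, 0, 0, 1],
])

```text
t: 49.88
position: [526.7, -16.3, 342.5]
ee_rot: [-1.571, -0.001, 3.073]
wrist_force: [0.5, -0.7, 0.1]
gripper_width: 76.0
```

>>> move_arm([
  [-1, 0, -1, 0, 0, 0, 0.8],
  [-1, 0, -1, 0, 0, 0, 0.8],
  [-1, 0, -1, 0, 0, 0, 0.8],
  [0, 0, 0, 0, 0, 0, 0.8],
])

```text
t: 50.38
position: [591.0, 41.1, 342.3]
ee_rot: [-1.572, -0.001, 3.077]
wrist_force: [-0.6, 0.2, 0.2]
gripper_width: 73.1
```

```bash
python3 - <<'E'
from h import *
s=st(); im=save('wrist','w8'); find('wrist',['jar','cedar','tray'])
env.read_camera('top'); find('top',['jar','tin','case','cedar'])
m,c=region('top','mat'); P=cv2.findNonZero(m).reshape(-1,2).astype(float); r=cv2.minAreaRect(px2w('top',P,4)[:,:2].astype(np.float32)); print('mat',c,len(P),r)
plan([627.7,68,251],np.pi-.067)
cv2.imwrite('pics/w8c.png',im[0:260])
g=(im.max(2)<45).astype(np.uint8); g[240:]=0; n,l,q,cc=cv2.connectedComponentsWithStats(g)
for k in range(1,n):
    if q[k,4]>800: print(q[k],cc[k],px2w('wrist',cc[k],117,s).round(1))
E
```

```text
t 50.38 pos [591.   41.1 342.3] rpy [-1.572e+00 -1.000e-03  3.077e+00] F [-0.6  0.2  0.2] w 73.1
wrist jar [(0.78, [622.0, 66.0, 51.0])]
wrist cedar [(0.58, [618.0, -90.0, 54.0])]
wrist tray [(0.57, [619.0, -5.0, 40.0]), (0.31, [477.0, 73.0, 38.0])]
top jar []
top tin []
top case []
top cedar [(0.86, [615.0, -85.0, 56.0])]
mat 0.69 9029 ((483.8133544921875, 367.49041748046875), (203.63829040527344, 273.2149353027344), 10.785212516784668)
from [590.2  38.6 343.3] [-1.571  0.     3.073] shift units [-1.77  4.62 -1.6 ] turn units [-0.   -0.02 -0.  ] F [ 0.4 -0.3 -0.7] w 73.2
[ 237  133   79   79 4839] [276.29696218 171.69084522] [[628.4  67.5 117. ]]
```

View pics/w8.png

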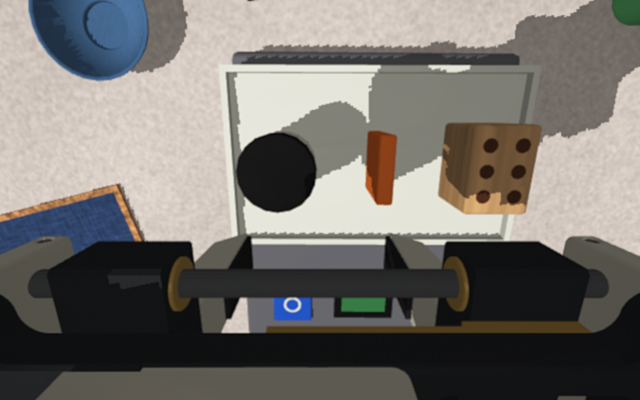

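>>> move_arm([
  [-1, 0, -0.9, 0, 0, 0, 0.8],
  [-0.8, 0, -0.7, 0, 0, 0, 0.8],
  [0, 1, 0, 0, 0, 0, 0.8],
  [0, 1, 0, 0, 0, 0, 0.8],
  [0, 1, 0, 0, 0, 0, 0.8],
])

```text
t: 51.5
position: [627.3, 67.4, 280.7]
ee_rot: [-1.57, -0.002, 3.073]
wrist_force: [0.3, -0.6, -0.2]
gripper_width: 73.3
```

>>> move_arm([
  [0, 1, 0, 0, 0, 0, 0.8],
  [0, 0.62, 0, 0, 0, 0, 0.8],
  [0, 0, 0, 0, 0, 0, 0.8],
  [0, 0, 0, 0, 0, 0, 0],
  [0, 0, 0, 0, 0, 0, 0],
])

```text
t: 52.12
position: [628.9, 68.7, 251.7]
ee_rot: [-1.571, 0.002, 3.074]
wrist_force: [0.3, 0.0, 0.8]
gripper_width: 58.3
```

>>> move_arm([
  [0, 0, 0, 0, 0, 0, 0],
  [0, 0, 0, 0, 0, 0, 0],
  [0, -0.3, 0, 0, 0, 0, 0],
  [0, -1, 0, 0, 0, 0, 0],
  [0, -1, 0, 0, 0, 0, 0],
])

```text
t: 52.75
position: [628.5, 68.7, 298.3]
ee_rot: [-1.571, 0.0, 3.074]
wrist_force: [0.3, 0.3, -0.8]
gripper_width: 54.4
```

```bash
python3 - <<'E'
from h import *
plan([471.6,431.3,290],np.pi-.067)
E
```

```text
from [628.5  68.7 298.3] [-1.571  0.     3.074] shift units [  9.05   0.42 -17.56] turn units [ 0.   -0.01 -0.  ] F [ 0.3  0.3 -0.8] w 54.4
```

>>> move_arm([
  [0.4, 0, -0.8, 0, 0, 0, 0],
  [0.5, 0, -1, 0, 0, 0, 0],
  [0.5, 0, -1, 0, 0, 0, 0],
  [0.5, 0, -1, 0, 0, 0, 0],
  [0.5, 0, -1, 0, 0, 0, 0],
])

```text
t: 53.38
position: [585.5, 170.1, 296.0]
ee_rot: [-1.571, -0.002, 3.076]
wrist_force: [0.0, -1.1, -0.7]
gripper_width: 54.2
```

>>> move_arm([
  [0.5, 0, -1, 0, 0, 0, 0],
  [0.5, 0, -1, 0, 0, 0, 0],
  [0.5, 0, -1, 0, 0, 0, 0],
  [0.5, 0, -1, 0, 0, 0, 0],
  [0.5, 0, -1, 0, 0, 0, 0],
])

```text
t: 54.0
position: [542.1, 273.0, 296.1]
ee_rot: [-1.571, -0.001, 3.076]
wrist_force: [0.1, -0.1, -0.8]
gripper_width: 54.6
```

>>> move_arm([
  [0.5, 0, -1, 0, 0, 0, 0],
  [0.5, 0, -1, 0, 0, 0, 0],
  [0.5, 0, -1, 0, 0, 0, 0],
  [0.5, 0, -1, 0, 0, 0, 0],
  [0.6, 0, -1, 0, 0, 0, 0],
])

```text
t: 54.62
position: [496.8, 375.8, 295.9]
ee_rot: [-1.57, -0.002, 3.075]
wrist_force: [-0.2, 1.1, -2.2]
gripper_width: 54.4
```

>>> move_arm([
  [0.6, 0, -1, 0, 0, 0, 0],
  [0.6, 0, -1, 0, 0, 0, 0],
  [0.4, 0, -0.8, 0, 0, 0, 0],
  [0, 1, 0, 0, 0, 0, 0],
  [0, 1, 0, 0, 0, 0, 0],
])

```text
t: 55.25
position: [469.9, 431.5, 254.5]
ee_rot: [-1.569, -0.001, 3.075]
wrist_force: [-0.1, 0.1, -1.5]
gripper_width: 54.6
```

>>> move_arm([
  [0, 1, 0, 0, 0, 0, 0],
  [0, 1, 0, 0, 0, 0, 0],
  [0, 0.6, 0, 0, 0, 0, 0],
  [0, 0.1, 0, 0, 0, 0, 0],
  [0, 0, 0, 0, 0, 0, 0],
])

```text
t: 55.88
position: [470.9, 432.3, 203.1]
ee_rot: [-1.571, 0.0, 3.074]
wrist_force: [0.0, -0.3, -1.3]
gripper_width: 54.5
```

>>> move_arm([
  [0, 0.1, 0, 0, 0, 0, 0],
  [0, 0.05, 0, 0, 0, 0, 0],
  [0, 0, 0, 0, 0, 0, 0],
])

```text
t: 56.25
position: [470.9, 432.3, 200.7]
ee_rot: [-1.572, 0.001, 3.074]
wrist_force: [-0.9, -0.5, 3.5]
gripper_width: 54.1
```

>>> move_arm([
  [0, 0, 0, 0, 0, 0, 0.9],
  [0, 0, 0, 0, 0, 0, 0.9],
  [0, 0, 0, 0, 0, 0, 0.9],
  [0, -0.8, 0, 0, 0, 0, 0.9],
  [0, -1, 0, 0, 0, 0, 0.9],
])

```text
t: 56.88
position: [470.6, 432.1, 236.8]
ee_rot: [-1.571, -0.0, 3.074]
wrist_force: [0.1, 0.4, -0.9]
gripper_width: 82.8
```

>>> move_arm([
  [0, -1, 0, 0, 0, 0, 0.9],
  [0, -1, 0, 0, 0, 0, 0.9],
  [0, -1, 0, 0, 0, 0, 0.9],
  [0, -1, 0, 0, 0, 0, 0.9],
  [0, -1, 0, 0, 0, 0, 0.9],
])

```text
t: 57.5
position: [470.6, 432.0, 337.1]
ee_rot: [-1.571, 0.0, 3.074]
wrist_force: [-0.2, 0.1, -0.5]
gripper_width: 82.8
```

```bash
python3 - <<'E'
from h import *
s=st(); env.read_camera('wrist'); find('wrist',['jar'])
env.read_camera('top'); find('top',['jar','cedar'])
plan([600,-80,335],np.pi-.067)
E
```

```text
t 57.5 pos [470.6 432.  337.1] rpy [-1.571  0.     3.074] F [-0.2  0.1 -0.5] w 82.8
wrist jar [(0.89, [467.0, 432.0, 3.0])]
top jar [(0.68, [468.0, 431.0, 2.0])]
top cedar [(0.92, [616.0, -88.0, 56.0])]
from [470.5 431.8 335.2] [-1.570e+00 -1.000e-03  3.074e+00] shift units [-8.190e+00  2.000e-02  2.509e+01] turn units [-0.01 -0.01  0.01] F [0.2 0.5 0. ] w 82.7
```

>>> move_arm([
  [-0.3, 0, 1, 0, 0, 0, 0.8],
  [-0.3, 0, 1, 0, 0, 0, 0.8],
  [-0.3, 0, 1, 0, 0, 0, 0.8],
  [-0.3, 0, 1, 0, 0, 0, 0.8],
  [-0.3, 0, 1, 0, 0, 0, 0.8],
])

```text
t: 58.38
position: [494.3, 328.5, 335.8]
ee_rot: [-1.571, 0.0, 3.073]
wrist_force: [-0.3, 0.0, 0.2]
gripper_width: 73.6
```

>>> move_arm([
  [-0.3, 0, 1, 0, 0, 0, 0.8],
  [-0.3, 0, 1, 0, 0, 0, 0.8],
  [-0.3, 0, 1, 0, 0, 0, 0.8],
  [-0.3, 0, 1, 0, 0, 0, 0.8],
  [-0.3, 0, 1, 0, 0, 0, 0.8],
])

```text
t: 59.0
position: [517.2, 227.1, 335.8]
ee_rot: [-1.571, 0.0, 3.074]
wrist_force: [0.4, 0.5, -0.1]
gripper_width: 73.4
```

>>> move_arm([
  [-0.3, 0, 1, 0, 0, 0, 0.8],
  [-0.3, 0, 1, 0, 0, 0, 0.8],
  [-0.3, 0, 1, 0, 0, 0, 0.8],
  [-0.3, 0, 1, 0, 0, 0, 0.8],
  [-0.3, 0, 1, 0, 0, 0, 0.8],
])

```text
t: 59.62
position: [540.3, 125.3, 335.8]
ee_rot: [-1.571, 0.0, 3.074]
wrist_force: [-0.5, -0.0, 0.4]
gripper_width: 73.6
```

>>> move_arm([
  [-0.3, 0, 1, 0, 0, 0, 0.8],
  [-0.3, 0, 1, 0, 0, 0, 0.8],
  [-0.3, 0, 1, 0, 0, 0, 0.8],
  [-0.3, 0, 1, 0, 0, 0, 0.8],
  [-0.3, 0, 1, 0, 0, 0, 0.8],
])

```text
t: 60.25
position: [563.3, 23.5, 335.7]
ee_rot: [-1.571, 0.0, 3.074]
wrist_force: [-0.5, -0.5, 0.3]
gripper_width: 73.5
```

>>> move_arm([
  [-0.4, 0, 1, 0, 0, 0, 0.8],
  [-0.4, 0, 1, 0, 0, 0, 0.8],
  [-0.4, 0, 1, 0, 0, 0, 0.8],
  [-0.4, 0, 1, 0, 0, 0, 0.8],
  [-0.4, 0, 1, 0, 0, 0, 0.8],
])

```text
t: 60.88
position: [596.7, -79.0, 335.7]
ee_rot: [-1.571, 0.0, 3.074]
wrist_force: [0.3, 0.1, -0.2]
gripper_width: 73.7
```

```bash
python3 - <<'E'
from h import *
s=st(); im=save('wrist','w9'); find('wrist',['cedar','tray'])
m,c=region('wrist','cedar'); r=cv2.boundingRect(m); print(c,r)
plan([617.6,-88.6,247],np.pi-.067)
E
```

```text
t 60.88 pos [596.7 -79.  335.7] rpy [-1.571  0.     3.074] F [ 0.3  0.1 -0.2] w 73.7
wrist cedar [(0.68, [617.0, -92.0, 51.0]), (0.58, [623.0, -1.0, 39.0])]
wrist tray [(0.97, [622.0, -3.0, 38.0])]
0.9 (296, 140, 68, 95)
from [596.4 -77.8 335.5] [-1.571 -0.     3.073] shift units [-1.1   4.43  0.47] turn units [ 0.01 -0.02  0.  ] F [0.1 0.9 0.2] w 73.5
```

View pics/w9.png

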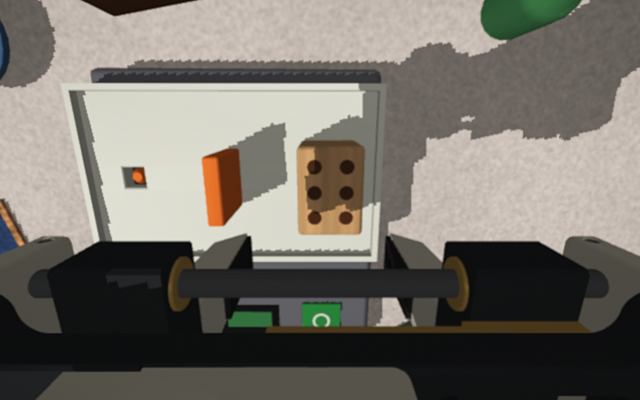

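>>> move_arm([
  [-0.6, 0, 0.3, 0, 0, 0, 0.8],
  [-0.5, 0, 0.2, 0, 0, 0, 0.8],
  [0, 1, 0, 0, 0, 0, 0.8],
  [0, 1, 0, 0, 0, 0, 0.8],
  [0, 1, 0, 0, 0, 0, 0.8],
])

```text
t: 61.7
position: [616.9, -88.8, 273.3]
ee_rot: [-1.571, -0.002, 3.074]
wrist_force: [0.2, -0.6, 0.8]
gripper_width: 73.7
```

>>> move_arm([
  [0, 1, 0, 0, 0, 0, 0.8],
  [0, 0.45, 0, 0, 0, 0, 0.8],
  [0, 0, 0, 0, 0, 0, 0.8],
  [0, 0, 0, 0, 0, 0, 0],
  [0, 0, 0, 0, 0, 0, 0],
])

```text
t: 62.32
position: [618.2, -89.2, 247.7]
ee_rot: [-1.571, 0.002, 3.074]
wrist_force: [-0.7, 0.4, -0.2]
gripper_width: 58.0
```

>>> move_arm([
  [0, 0, 0, 0, 0, 0, 0],
  [0, 0, 0, 0, 0, 0, 0],
  [0, -0.3, 0, 0, 0, 0, 0],
  [0, -1, 0, 0, 0, 0, 0],
  [0, -1, 0, 0, 0, 0, 0],
])

```text
t: 62.95
position: [617.9, -89.1, 294.4]
ee_rot: [-1.571, 0.001, 3.074]
wrist_force: [-0.0, 0.9, -0.6]
gripper_width: 46.3
```

>>> move_arm([
  [0, -1, 0, 0, 0, 0, 0],
  [0, -1, 0, 0, 0, 0, 0],
  [0, 0, 0, 0, 0, 0, 0],
])

```text
t: 63.32
position: [618.6, -89.2, 335.5]
ee_rot: [-1.571, 0.005, 3.074]
wrist_force: [0.5, -0.4, -1.3]
gripper_width: 46.1
```

```bash
python3 - <<'E'
from h import *
plan([496,302,290],np.pi-.067)
E
```

```text
from [618.6 -89.2 335.5] [-1.571  0.005  3.074] shift units [  7.45   2.24 -19.1 ] turn units [-0.   -0.01 -0.05] F [ 0.5 -0.4 -1.3] w 46.1
```

>>> move_arm([
  [0.3, 0, -0.7, 0, 0, 0, 0],
  [0.4, 0, -1, 0, 0, 0, 0],
  [0.4, 0, -1, 0, 0, 0, 0],
  [0.4, 0, -1, 0, 0, 0, 0],
  [0.4, 0, -1, 0, 0, 0, 0],
])

```text
t: 63.95
position: [585.5, 9.4, 332.6]
ee_rot: [-1.571, -0.0, 3.075]
wrist_force: [0.4, 0.0, -2.2]
gripper_width: 45.8
```

>>> move_arm([
  [0.4, 0, -1, 0, 0, 0, 0],
  [0.4, 0, -1, 0, 0, 0, 0],
  [0.4, 0, -1, 0, 0, 0, 0],
  [0.4, 0, -1, 0, 0, 0, 0],
  [0.4, 0, -1, 0, 0, 0, 0],
])

```text
t: 64.58
position: [552.1, 111.6, 332.7]
ee_rot: [-1.571, -0.0, 3.075]
wrist_force: [-0.7, 0.3, -1.1]
gripper_width: 45.8
```

>>> move_arm([
  [0.4, 0, -1, 0, 0, 0, 0],
  [0.4, 0, -1, 0, 0, 0, 0],
  [0.4, 0, -1, 0, 0, 0, 0],
  [0.4, 0, -1, 0, 0, 0, 0],
  [0.4, 0, -1, 0, 0, 0, 0],
])

```text
t: 65.2
position: [518.8, 214.0, 332.7]
ee_rot: [-1.571, -0.0, 3.075]
wrist_force: [-0.4, 0.0, -0.7]
gripper_width: 45.6
```

>>> move_arm([
  [0.4, 0, -1, 0, 0, 0, 0],
  [0.4, 0, -1, 0, 0, 0, 0],
  [0.4, 0, -1, 0, 0, 0, 0],
  [0.35, 0, -0.8, 0, 0, 0, 0],
  [0, 0, -0.6, 0, 0, 0, 0],
])

```text
t: 65.82
position: [493.9, 303.6, 332.7]
ee_rot: [-1.571, -0.0, 3.076]
wrist_force: [-0.0, 0.4, -1.0]
gripper_width: 45.9
```

>>> move_arm([
  [0, 1, 0, 0, 0, 0, 0],
  [0, 1, 0, 0, 0, 0, 0],
  [0, 1, 0, 0, 0, 0, 0],
  [0, 1, 0, 0, 0, 0, 0],
  [0, 1, 0, 0, 0, 0, 0],
])

```text
t: 66.45
position: [495.3, 302.0, 232.0]
ee_rot: [-1.571, 0.001, 3.073]
wrist_force: [-0.1, 0.1, -1.4]
gripper_width: 45.6
```

```bash
python3 - <<'E'
from h import *
plan([496,302,197],np.pi-.067)
E
```

```text
from [495.3 302.  232. ] [-1.571e+00  1.000e-03  3.073e+00] shift units [-0.03  1.75 -0.  ] turn units [-0.   -0.02 -0.01] F [-0.1  0.1 -1.4] w 45.6
```

>>> move_arm([
  [0, 0.7, 0, 0, 0, 0, 0],
  [0, 0.7, 0, 0, 0, 0, 0],
  [0, 0.2, 0, 0, 0, 0, 0],
  [0, 0.05, 0, 0, 0, 0, 0],
  [0, 0, 0, 0, 0, 0, 0],
])

```text
t: 67.08
position: [495.2, 302.3, 200.2]
ee_rot: [-1.571, 0.001, 3.074]
wrist_force: [0.1, -0.5, -1.1]
gripper_width: 46.0
```

>>> move_arm([
  [0, 0.1, 0, 0, 0, 0, 0],
  [0, 0.1, 0, 0, 0, 0, 0],
  [0, 0, 0, 0, 0, 0, 0],
])

```text
t: 67.45
position: [495.1, 302.3, 196.3]
ee_rot: [-1.571, 0.001, 3.074]
wrist_force: [-0.3, -1.1, 4.1]
gripper_width: 45.7
```

>>> move_arm([
  [0, 0, 0, 0, 0, 0, 0.8],
  [0, 0, 0, 0, 0, 0, 0.8],
  [0, 0, 0, 0, 0, 0, 0.8],
  [0, -0.8, 0, 0, 0, 0, 0.8],
  [0, -1, 0, 0, 0, 0, 0.8],
])

```text
t: 68.08
position: [494.9, 302.1, 232.8]
ee_rot: [-1.571, -0.0, 3.074]
wrist_force: [0.2, -0.9, 0.4]
gripper_width: 73.6
```

>>> move_arm([
  [0, -1, 0, 0, 0, 0, 0.8],
  [0, -1, 0, 0, 0, 0, 0.8],
  [0, -1, 0, 0, 0, 0, 0.8],
  [0, -1, 0, 0, 0, 0, 0.8],
  [0, -1, 0, 0, 0, 0, 0.8],
])

```text
t: 68.7
position: [494.9, 302.1, 334.1]
ee_rot: [-1.572, 0.002, 3.074]
wrist_force: [-0.3, -0.3, 0.1]
gripper_width: 73.3
```

>>> move_arm([
  [0.5, -0.5, 1, 0, 0, 0, 0.8],
  [0.5, -0.5, 1, 0, 0, 0, 0.8],
  [0.5, 0, 1, 0, 0, 0, 0.8],
  [0.5, 0, 1, 0, 0, 0, 0.8],
  [0, 0, 1, 0, 0, 0, 0.8],
])

```text
t: 69.32
position: [447.4, 204.6, 353.4]
ee_rot: [-1.572, 0.002, 3.075]
wrist_force: [0.8, -0.3, -0.2]
gripper_width: 73.7
```

```bash
python3 - <<'E'
from h import *
s=st(); im=save('scene','s9'); 
find('scene',['jar','cedar','tray','mat','seat','tin','case'])
save('top','t9'); find('top',['jar','cedar','tray','perfume','shoe_brush','ring_dish','polish','tin','case'])
E
```

```text
t 69.33 pos [447.4 204.6 353.4] rpy [-1.572e+00  2.000e-03  3.075e+00] F [ 0.8 -0.3 -0.2] w 73.7
scene jar [(0.56, [517.0, 419.0, 3.0])]
scene cedar [(0.82, [494.0, 303.0, 1.0])]
scene tray [(0.6, [622.0, -10.0, 44.0])]
scene mat [(0.75, [486.0, 368.0, -3.0])]
scene seat []
scene tin []
scene case []
top jar []
top cedar [(0.5, [488.0, 301.0, 3.0]), (0.32, [346.0, -204.0, 2.0])]
top tray [(0.93, [624.0, -9.0, 41.0])]
top perfume [(0.64, [745.0, -258.0, 2.0]), (0.31, [625.0, -10.0, 47.0])]
top shoe_brush [(0.78, [347.0, -205.0, 1.0])]
top ring_dish [(0.89, [753.0, 223.0, -3.0])]
top polish [(0.56, [350.0, 238.0, -2.0])]
top tin []
top case []
```

View pics/t9.png

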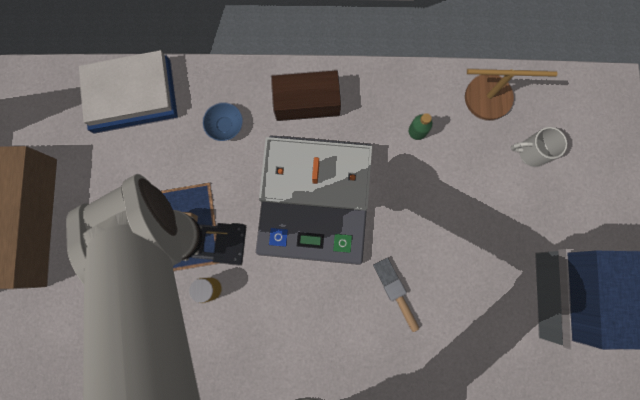

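>>> move_arm([
  [0.3, -0.5, -1, 0, 0, 0, 0.8],
  [0.3, 0, -1, 0, 0, 0, 0.8],
  [0.3, 0, -1, 0, 0, 0, 0.8],
  [0.2, 0, -1, 0, 0, 0, 0.8],
  [0, 0, 0, 0, 0, 0, 0.8],
])

```text
t: 70.85
position: [431.2, 287.8, 361.8]
ee_rot: [-1.572, -0.0, 3.077]
wrist_force: [0.3, -0.4, -0.4]
gripper_width: 73.4
```

```bash
python3 - <<'E'
from h import *
s=st(); im=save('wrist','w10'); find('wrist',['jar','cedar','tin','case'])
g=(im.max(2)<45).astype(np.uint8); g[235:]=0; n,l,q,cc=cv2.connectedComponentsWithStats(g)
for k in range(1,n):
    if q[k,4]>500: b=q[k]; print(b,px2w('wrist',[b[0]+b[2]/2,b[1]+b[3]/2],66,s).round(1))
env.read_camera('scene'); find('scene',['jar','cedar'])
E
```

```text
t 70.85 pos [431.2 287.8 361.8] rpy [-1.572 -0.     3.077] F [ 0.3 -0.4 -0.4] w 73.4
wrist jar [(0.72, [485.0, 366.0, -2.0])]
wrist cedar [(0.82, [493.0, 304.0, 1.0])]
wrist tin []
wrist case []
[ 130   76   69   65 3503] [[517.2 414.2  66. ]]
[ 576  115   64   36 1068] [[471.9  32.5  66. ]]
scene jar [(0.86, [516.0, 417.0, 3.0])]
scene cedar [(0.61, [345.0, -196.0, 0.0]), (0.59, [497.0, 304.0, 1.0]), (0.57, [350.0, 243.0, -4.0])]
```

```bash
python3 - <<'E'
from h import *
print(env.finish_job()); st()
E
```

```text
the job is handed in; nothing more can be done
None
the job is handed in; nothing more can be done
```

I did every step and handed the job in at about 71 s of the 210 s allowed; no verdict was reported.

- **Tray and keys:** I seated the white tray over both pegs and let it go. I pressed the tare key with the tray empty at about 17 N, and the store key with both items in at 16–17 N.
- **Items:** Only the jar and the cedar block turned up; the tin and case were never found. I put both in the tray, then moved both out to the mat and let them go.

**Last checks**
- **Tray:** It read (622–624, -9 to -10) mm, against the seat I measured at about (622.6, -8.6). Both pegs showed in their holes.
- **Cedar:** It stands on the mat at about (495, 303) mm, close to where I put it down.
- **Jar:** I set it down at (471, 432) mm, but afterwards the scene camera and the lid in the wrist picture put it at about (517, 415). It must have been knocked aside. It is still upright and about 40 mm from the mat's centre in each direction, well on the mat, so I left it there.
- **Bystanders:** All four read within about 10 mm of their first positions, and the gripper was clear of everything.

**Disagreements:** One wrist-network reading put the jar at (485, 366) mm. The lid outline in the same picture and the scene camera both contradicted it, so I discarded it. The final scene picture could not be viewed because I had reached the 16-picture limit, so the last check of the mat relied on measurements only.

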